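# Slide the coffee jug under the filter and start the brewer

### The arm

A 7-joint arm with a two-finger parallel gripper is mounted at the origin on a cart in front of the work surface, level with it; the furniture and walls round the work are solid. World frame = base frame: x ahead of the robot, y to its left, z up, the work surface at z = 0. Lengths are in m, angles in rad, forces in N, time in s.
With the tool pointing down it reaches from about 0.4 to 0.85 m from the base axis. Payload 4.5 kg.
Tool frame: the origin (TCP) lies midway between the tips of the shut fingers; the grasp point (between the pads) lies 19 mm behind it; z points along the fingers, y is the line along which they close (so a half turn about z gives the same grasp; the last joint's range is limited). The gripper opens to 88 mm and grips with 3 to 60 N. Pads are 18 mm wide; open, the fingers measure 123 mm over their backs; the gripper's body (75 mm by 187 mm) begins 45 mm behind the grasp point.
Start: joints at [1.313, 0.689, -0.195, 1.565, 0.157, 0.902, -0.215], TCP at [0.18, -0.599, 0.239] pointing down, gripper open.
Joint ranges: [-3.01, 3.01], [-0.46, 2.08], [-1.47, 1.51], [0.13, 2.56], [-1, 4.14], [0.04, 2.09], [-2.66, 2.66]. Speed limits (rad/s): [2.57, 2.57, 3.14, 3.14, 3.14, 3.14, 3.14].

### API

Orientations are given as a unit quaternion [x, y, z, w].
In Python, from plant import get_state, viewer, workorder gives the robot as it stands. The module is installed in compiled form; this text tells all that it offers.
- The arm moves only by the tool step_arm, never from a script. Its argument "motion" is a list of rows, each an object of numbers: "wx", "wy", "wz": the turn, a rotation vector about the tool's x, y, z each as a share of 180 degrees, from -1 to 1; "dx", "dy", "dz": the shift along the tool's x, y, z each as a share of 8 cm, from -1 to 1; "claw": the finger opening in mm, from 0 to 88.1. A call has 1 to 8 rows; each row is the pose to reach, as a shift and turn from the pose commanded when the call began, along the tool's axes at that moment, turning the shorter way round; what a row does not reach only later rows make up. A row lasts 1/10 s, in which the tool goes at most 50 mm and 8.59 degrees, less where a joint would pass 70% of its speed; a pose out of reach is approached as far as the arm can. A call with a number of a shift or a turn outside -1 to 1 is refused whole. A call with a gripper value outside its range is refused whole. The fingers move at their own pace and stop on an object; "force" is the grip in N (left out, the last holds). Time passes only in rows, so rows that repeat a pose let the fingers close. It gives the time, the measured TCP pose, the force, the opening and the grip force at its end, in the units of the state.
- get_state(): the state, without advancing time (a new reading comes with each control period).
- viewer.snapshot(name): name is "scene" or "top"; returns (picture, depth): 480x640x3 uint8, red, green, blue; 480x640 float32, m along the optical axis (not along the pixel's ray), 0 where there is no reading.
- viewer.calibration(name): a dict with "vfov" (degrees; the focal length in pixels is half the picture's height over the tangent of half this angle, whatever the lens; pixels are square), "cx", "cy" (the principal point, pixels), "extrinsics" (4x4, takes a point from camera to world coordinates). Camera axes: x right, y down, z forward; pixel columns grow to the right and rows downward; lengths in m; the calibration is good to about 2 mm. A picture is of the moment at which its call begins. calibration takes no time and is no camera call.
- workorder.finish_job(): hands the job in; it is judged then, once.
The state is a dict: "clock": time; "q": joint angles; "qd": joint speeds; "joint_torque": joint torques, N m; "tool_pos": TCP position; "eef_rot": TCP orientation; "contact_force": force on the tool from outside, world axes, zero at the start; "moment": the same for the moment, N m; "opening": opening from 0.0 (shut) to 1.0 (fully open); "finger_force": force on a finger pad.
Only numpy, scipy, OpenCV 4.12 (cv2) and the standard library are available. Lean on these libraries where they do the work, as an engineer would, in place of code of your own. Each camera call takes 0.05 s, during which the arm holds its last target. There are 200 camera calls.

### The job

Get the coffee brewer going: without lifting or tipping the jug, slide it off the keep-warm place and across the deck, then in under the filter until it is fully home against the guide, where it presses the jug sensor and its lid holds the drip stop open, with the handle straight to the front. The guide may be set a little farther forward than you expect, so feel for it and do not ram it. Only when the jug is home, switch the brewer on at the rocker switch, and leave the mugs, the teaspoon and the biscuit jar where they are.

Things in the scene. Friction and masses are not known exactly. Their poses are not given: they have to be found in the camera images.
- brewer: low steel filter-coffee brewer, fixed. Origin at worktop height; x to its back, y to its left, z up. Flat steel deck, x -119 to 125, y -235 to 205 mm, its top at z 50. Two flush places marked by dark rings 124 mm across, both at x 0: keep-warm at y 130, brewing at y -65, under the head. Bare deck between them, so the jug can slide across
- filter_head (a point): middle of the front face of the head, which overhangs the brewing place (brewer x -72 to 124, y -143 to 13, z 212 to 285 mm) from a column behind it (x from 72); a black filter basket, 132 mm across, hangs below it, underside z 190. The jug's body stands under it, so a gripper pointing straight down has no room; hold the handle with the gripper leaning back to the front
- brew_place (a point): point on the deck top at the centre of the brewing place, under the drip stop; axes as the brewer's. The jug goes in from the front, toward +x, and ends with its axis at y 0, x 0 to -16 mm, as the guide's wall is set
- jug_guide: bracket, fixed at brew_place (origin), of the black jug guide: a low curved wall, 18 mm high, inner radius 60.3 mm, 60 degrees to each side of +x, that centres the jug's foot and is its hard stop. Two thumb screws hold the wall where it was last set for its jug: rearmost, the jug's axis ends over brew_place; it may be set up to 16 mm farther forward. The setting is not reported: feel it
- drip_stop (a joint): sprung nylon plunger with round tip, 16 mm across, pointing down under the basket over brew_place. Value: how far it is pushed up (m); 0 free, tip 127.5 mm above the deck; about 0.003 with the jug home, tip in the lid's dish. Pushes down with 1.8 to 2.6 N. The lid meets it 41 mm before brew_place and must lift it over the lid's ring (0.005, 27 mm before it) against 1 to 3 N more push; then it drops in
- jug_centre (a point): loose steel jug with closed black lid, 0.4 to 0.8 kg: point on its axis, 65 mm above its underside; x points away from the handle, z up. Body 120 mm across up to 86 mm high, 102 mm at the lid; the lid slopes up to a ring 53 mm across and 132.5 mm high round a dish 2 mm deep. It starts on the keep-warm place, handle within 0.5 rad of straight front. It slides at about 2 to 6 N
- jug_handle (a point): middle of the upright part of the jug's black strap handle, 100 mm from the jug's axis and 70 mm above its underside; axes as jug_centre's. Strap 18 mm wide, 14 mm thick, upright from 25 to 107 mm height, 33 mm clear between it and the body
- switch (a joint): black rocker switch on the deck's right front: 0 off (front end standing up), 0.34 fully on (front end down); stays where it is put; needs about 2 N on its front end
- switch_press (a point): top of the rocker's front end, 12 mm in front of its pivot, about 71 mm above the worktop when off: press down here, it goes down 4 mm. Rocker 40 mm long (along brewer x), 24 mm wide; 60 mm to the right of the head
- mug_white: white mug, 99 mm tall, to be left alone; origin underside centre
- mug_second: mug with coffee, 94 mm tall, to be left alone; origin underside centre
- teaspoon_1: teaspoon, 132 mm long, lying on the worktop, to be left alone; origin underside centre
- jar_1: large biscuit jar with red lid, 112 mm across, 168 mm tall, to be left alone; origin underside centre
- jug_sensor (a joint): sprung grey button, 11 mm across, 10 mm above the deck in the middle of the guide wall, standing 5 mm out of it. Value: how far it is pushed in (m); 0 free, 0.005 when the jug touches the wall. Pushes back with less than 1 N. The brewer sees the jug above 0.003

How it is judged:
On the way, in this order (a step that is already met when the one before it is completed fails the run):
1. the jug is off the keep-warm place, standing on the deck between the places (horizontal distance between jug_centre and brew_place below 0.12 m and value of joint jug_sensor below 0.0005 m), for 0.1 s.
2. the jug is home under the filter: jug sensor pressed, drip stop held open (value of joint jug_sensor above 0.003 m and value of joint drip_stop above 0.0015 m and y of jug_centre in the frame of brew_place between -0.005 and 0.005 m), for 0.2 s.
3. the brewer is switched on (value of joint switch above 0.26 rad), for 0.1 s.
At the end, for the whole second after the job is handed in: The jug stands upright and still on the deck against the guide: jug sensor in by over 3 of its 5 mm, axis within 5 mm sideways of the brewing place's middle, drip stop up by over 1.5 mm, handle to the front within 30 mm (17 degrees) of straight; the rocker switch is on (over 0.26 rad) (all of step 2 and z of jug_centre in the frame of brew_place below 0.068 m and angle between jug_centre's own z axis and vertical below 0.05 rad and y of jug_handle in the frame of brew_place between -0.03 and 0.03 m and linear speed of jug below 0.01 m/s and value of joint switch above 0.26 rad and x of jug_handle in the frame of brew_place below -0.05 m); the robot touches nothing.
It fails at once if the jug is lifted more than 8 mm off the deck (z of jug_centre in the frame of brewer above 0.123 m).
It fails at once if the jug is tipped by more than 10 degrees (angle between jug_centre's own z axis and vertical above 0.175 rad).
It fails at once if the jug is rammed into the guide (over 30 N) (contact force between jug and jug_guide above 30 N).
It fails at once if the brewer is switched on while the jug is not home (value of joint switch above 0.26 rad and value of joint jug_sensor below 0.0015 m).
It fails at once if a mug, the teaspoon or the jar is moved by more than 20 mm (distance of any of mug_white, mug_second, teaspoon_1, jar_1 from where it was at the start of the episode above 0.02 m).
It also fails if it takes over 58 s, if anything falls off the work surface, if the arm or the gripper's body presses on something with over 40 N, if the wrist force passes 120 N, or if a joint passes its speed limit or range.

## Working session

There is one attempt and no reset: what is moved stays moved. The work goes in short steps, Python scripts to look and compute and a tool call to move; the robot and the scene stay as the last step left them, time stands still between calls to the robot, and variables do not carry over. Pictures are saved under pics/ and viewed, at most 10 in all, crops included, and the job is handed in when it is done.

Besides the shell and the picture viewer there is one more tool, called after "Request:" as name(argument=value, ...) on one line, values as JSON. step_arm: Moves the arm, as the interface text tells. Shift numbers are shares of 8 cm and turn numbers shares of 180 degrees, none past 1 either way. Its arguments: {"type":"object","properties":{"motion":{"type":"array","items":{"type":"object","properties":{"wx":{"type":"number","minimum":-1,"maximum":1},"wy":{"type":"number","minimum":-1,"maximum":1},"wz":{"type":"number","minimum":-1,"maximum":1},"dx":{"type":"number","minimum":-1,"maximum":1},"dy":{"type":"number","minimum":-1,"maximum":1},"dz":{"type":"number","minimum":-1,"maximum":1},"claw":{"type":"number"}}}},"force":{"type":"number"}},"required":["motion"]}

```bash
mkdir -p pics
python3 - <<'E'
from plant import get_state, viewer
import numpy as np, cv2
s=get_state(); print({k:np.round(v,3) for k,v in s.items()})
for n in("scene","top"):
    p,d=viewer.snapshot(n); c=viewer.calibration(n); print(n,c)
    cv2.imwrite(f"pics/{n}0.png",p[:,:,::-1]); np.savez(f"{n}0.npz",p=p,d=d)
E
```

```text
{'clock': np.float64(0.0), 'q': array([ 1.313,  0.69 , -0.195,  1.566,  0.157,  0.902, -0.215]), 'qd': array([ 0.001,  0.001,  0.001,  0.001, -0.   ,  0.001,  0.001]), 'joint_torque': array([ 0.0000e+00, -5.2756e+01, -1.2670e+00, -1.5343e+01, -5.2000e-02,
        7.0000e-03,  0.0000e+00]), 'tool_pos': array([ 0.18 , -0.598,  0.238]), 'eef_rot': array([ 0.989,  0.145, -0.   , -0.001]), 'contact_force': array([-0.148,  0.175,  0.626]), 'moment': array([ 0.029,  0.027, -0.   ]), 'finger_force': np.float64(0.0), 'opening': np.float64(0.998)}
scene {'vfov': 42.01056360916019, 'cx': 314.87414650213776, 'cy': 237.05062093898835, 'extrinsics': array([[-0.27461254, -0.52539608,  0.8053241 , -1.04155056],
       [-0.96148659,  0.14005081, -0.23649377,  0.44526789],
       [ 0.01146661, -0.83925248, -0.543621  ,  1.26229236],
       [ 0.        ,  0.        ,  0.        ,  1.        ]])}
top {'vfov': 54.29935211292353, 'cx': 318.7345629735421, 'cy': 248.06553823152896, 'extrinsics': array([[-0.40162827, -0.71099696,  0.57721578, -0.07039273],
       [-0.91573311,  0.31956106, -0.24354385,  0.25181544],
       [-0.01129675, -0.62638969, -0.77942821,  1.05402999],
       [ 0.        ,  0.        ,  0.        ,  1.        ]])}
```

View pics/scene0.png

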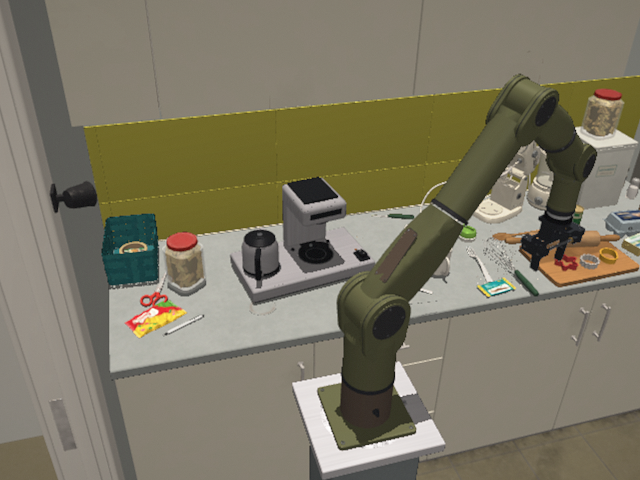

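View pics/top0.png

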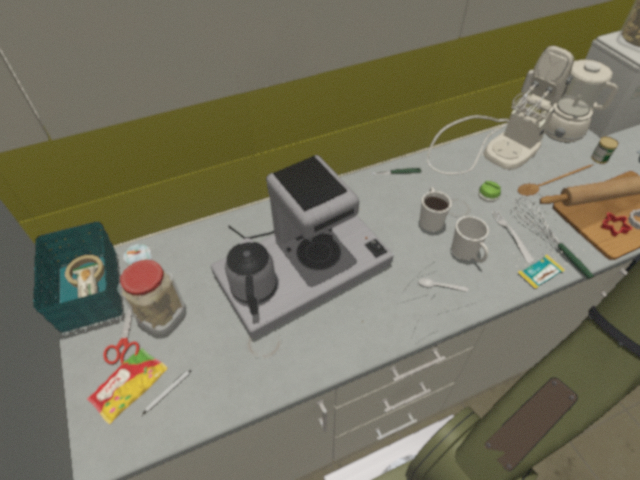

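The scene view shows the brewer around (300,250), with the jug at (262,255). In the top view the jug is at (250,270), the brewing ring at (320,250) and the switch at (375,247). The mugs and spoon are to the right and the jar is to the left.

```bash
cat > h.py <<'E'
import numpy as np, cv2
from plant import viewer
def cal(n):
    c=viewer.calibration(n); return 240/np.tan(np.radians(c["vfov"]/2)),c["cx"],c["cy"],np.array(c["extrinsics"])
def cloud(n,d):
    f,cx,cy,E=cal(n); v,u=np.mgrid[:480,:640]
    P=np.stack([(u-cx)/f*d,(v-cy)/f*d,d],-1)@E[:3,:3].T+E[:3,3]; P[d==0]=np.nan; return P
def ray(n,u,v,z):
    f,cx,cy,E=cal(n); r=E[:3,:3]@[(u-cx)/f,(v-cy)/f,1]; return E[:3,3]+r*(z-E[2,3])/r[2]
def proj(n,p):
    f,cx,cy,E=cal(n); q=E[:3,:3].T@(np.array(p)-E[:3,3]); return q[0]/q[2]*f+cx,q[1]/q[2]*f+cy
E
python3 - <<'E'
from h import *
for n in("top","scene"):
    z=np.load(n+"0.npz"); P=cloud(n,z["d"])
    X=P[...,2]
    with np.errstate(invalid='ignore'): m=((X>.043)&(X<.057)).astype(np.uint8)
    m=cv2.morphologyEx(m,cv2.MORPH_OPEN,np.ones((3,3)))
    k,l,st,ce=cv2.connectedComponentsWithStats(m)
    i=1+np.argmax(st[1:,4]); q=P[l==i]; print(n,st[i],np.median(q[:,2]))
    r=cv2.minAreaRect((q[:,:2]*1000).astype(np.float32)); print(r,cv2.boxPoints(r))
p=np.load("top0.npz")["p"][140:340,200:410,::-1]
cv2.imwrite("pics/crop.png",cv2.resize(np.ascontiguousarray(p),None,fx=3,fy=3,interpolation=cv2.INTER_CUBIC))
E
```

```text
top [ 211  217  182  116 7494] 0.04991356125973512
((654.0946655273438, -4.32794189453125), (245.7625732421875, 439.69000244140625), 8.552319526672363) [[ 499.8861   194.7985 ]
 [ 565.27344 -240.00235]
 [ 808.3032  -203.45438]
 [ 742.9159   231.34647]]
scene [295 240  73  34 925] 0.047495969768571955
((621.7086791992188, -87.56695556640625), (173.34844970703125, 240.29852294921875), 10.34667682647705) [[ 514.8646     15.061552]
 [ 558.0231   -221.3295  ]
 [ 728.55273  -190.19547 ]
 [ 685.3943     46.195587]]
```

View pics/crop.png

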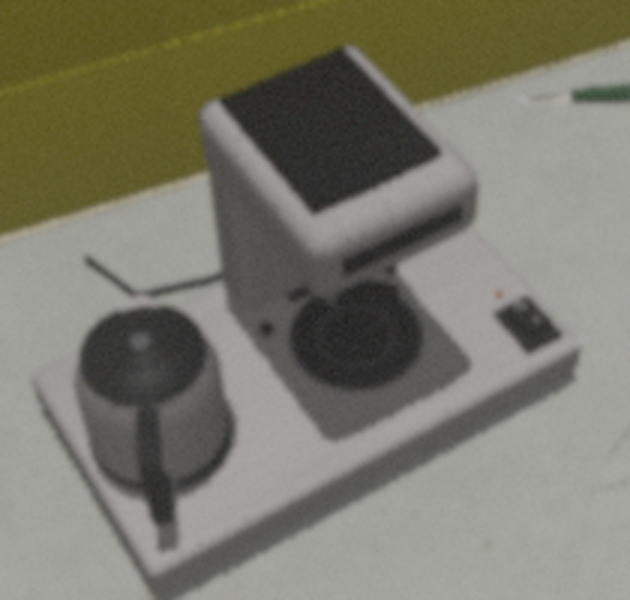

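Run:
```python
from h import *
yaw=np.radians(8.55); R=np.array([[np.cos(yaw),-np.sin(yaw)],[np.sin(yaw),np.cos(yaw)]]); O=np.array([.6489,.0101])
print("ring",ray("top",319,251.7,.05))
for n in("top","scene"):
    z=np.load(n+"0.npz"); P=cloud(n,z["d"]); p=z["p"].astype(int)
    b=(P[...,:2]-O)@R; h=P[...,2]
    with np.errstate(invalid='ignore'):
        near=(np.abs(b[...,1]-.13)<.09)&(b[...,0]<.1)&(b[...,0]>-.15)
        dark=p.max(-1)<80
        lid=near&(h>.155)&(h<.2)
        s=near&(h>.16)&dark
    lidp=b[lid]; 
    c,r=cv2.minEnclosingCircle((lidp*1000).astype(np.float32)); print(n,"lid+handle circ",c,r)
    for lo,hi in((.176,.19),(.165,.176),(.155,.165)):
        q=b[near&(h>lo)&(h<=hi)]
        if len(q): print(lo,len(q),q.mean(0),q.min(0),q.max(0))
    q=near&(h>.08)&(h<.2); rr=b[q]; H=h[q]
    # body circle fit (steel pixels, lower)
    body=near&(h>.07)&(h<.13)&~dark; B=b[body]
    A=np.c_[2*B,np.ones(len(B))]; s,*_=np.linalg.lstsq(A,(B**2).sum(1),rcond=None); print("body",s[:2],np.sqrt(s[2]+s[0]**2+s[1]**2),len(B))
    c=s[:2]
    d=np.linalg.norm(b-c,axis=-1)
    hd=near&(d>.085)&(d<.125)&(h>.07)&(h<.165)
    print("handle",b[hd].mean(0),len(b[hd]),h[hd].min(),h[hd].max(),np.degrees(np.arctan2(*( (c-b[hd].mean(0))[::-1]))), np.median(d[hd]))
    # switch, head
    sw=(np.abs(b[...,1]+.2)<.035)&(b[...,0]<0.0)&(h>.055)&(h<.09)
    if sw.sum(): print("sw",b[sw].mean(0),b[sw].min(0),b[sw].max(0),h[sw].max())
    sw=(np.abs(b[...,1]+.2)<.04)&(np.abs(b[...,0])<.12)&(h>.045)&(h<.09)&dark
    if sw.sum(): print("swdark",b[sw].mean(0),np.percentile(b[sw],[2,98],0),h[sw].max(),b[sw][h[sw]>.064].mean(0))
```

```text
ring [ 0.66117691 -0.05744809  0.05      ]
top lid+handle circ (-21.92656707763672, 143.27337646484375) 81.8829345703125
0.176 575 [-0.0010805   0.13549431] [-0.03745497  0.09723092] [0.04074224 0.17198765]
0.165 572 [-0.00795868  0.13802735] [-0.09679897  0.08415977] [0.0544725  0.18491128]
0.155 314 [-0.05137091  0.15526845] [-0.09802828  0.08343832] [0.05129891 0.18761565]
body [-0.02553132  0.14656703] 0.04255388189414337 504<stdin>:24: RuntimeWarning: Mean of empty slice.
  ret = um.true_divide(
Traceback (most recent call last):
ValueError: zero-size array to reduction operation minimum which has no identity
```

Run:
```python
from h import *
yaw=np.radians(8.55); R=np.array([[np.cos(yaw),-np.sin(yaw)],[np.sin(yaw),np.cos(yaw)]]); O=np.array([.6489,.0101])
for n in("top","scene"):
    z=np.load(n+"0.npz"); P=cloud(n,z["d"]); p=z["p"].astype(int)
    b=(P[...,:2]-O)@R; h=P[...,2]
    with np.errstate(invalid='ignore'):
        near=(np.abs(b[...,1]-.13)<.09)&(b[...,0]<.1)&(b[...,0]>-.15)
        dark=p.max(-1)<80
        q=b[near&(h>.174)&(h<.188)]; print(n,"top",len(q),q.mean(0),(q.min(0)+q.max(0))/2)
        c=np.array([-.0005,.1352]); d=np.linalg.norm(b-c,axis=-1)
        for lo,hi in((.06,.08),(.08,.1),(.1,.12),(.12,.14),(.14,.155),(.155,.17)):
            m=near&(d>.07)&(d<.13)&(h>lo)&(h<hi)
            if m.sum()>3: t=b[m].mean(0); print(lo,m.sum(),t,np.median(d[m]),"ang",np.degrees(np.arctan2(c[1]-t[1],c[0]-t[0])))
        m=(np.abs(b[...,1]+.2)<.035)&(np.abs(b[...,0])<.12)&(h>.058)&(h<.09)
        if m.sum(): print("sw",m.sum(),b[m].mean(0),b[m].min(0),b[m].max(0),h[m].max())
        m=(b[...,1]+.185<.03)&(b[...,1]>-.23)&(b[...,1]<-.15)&(np.abs(b[...,0])<.11)&(h>.045)&(h<.09)&dark
        if m.sum(): print("swdark",m.sum(),b[m].mean(0),np.percentile(b[m],[3,97],0))
        m=(h>.28)&(h<.3)&(np.abs(b[...,1])<.2)&(np.abs(b[...,0])<.15)
        if m.sum(): print("headtop",np.percentile(b[m],[1,99],0),np.median(h[m]))
        for nm,ref in(("mugs",(P[...,0]>.5)&(P[...,0]<.9)&(P[...,1]<-.22)&(P[...,1]>-.5)&(h>.075)&(h<.11)),("jar",(P[...,1]>.2)&(P[...,1]<.42)&(h>.155)&(h<.18)&(P[...,0]>.4))):
            k,l,st,ce=cv2.connectedComponentsWithStats(ref.astype(np.uint8))
            for i in range(1,k):
                if st[i,4]>60: print(nm,P[l==i].mean(0),P[l==i].min(0),P[l==i].max(0))
```

```text
top top 678 [-0.00221713  0.13593688] [-0.00023339  0.13501021]
0.06 6 [-0.08736247  0.168844  ] 0.09901128648814234 ang -21.172629328001406
0.08 38 [-0.09270812  0.17625542] 0.10373558610921785 ang -24.00088890386986
0.1 37 [-0.09455096  0.17785242] 0.10362311317036427 ang -24.394449146806238
0.12 41 [-0.09432265  0.1774635 ] 0.10345785756936432 ang -24.249732127639945
0.14 32 [-0.09373264  0.17745687] 0.1029417903540023 ang -24.381987894156982
0.155 103 [-0.08007512  0.17181981] 0.0873706507100017 ang -24.711495468278756
sw 143 [-0.07701715 -0.20102534] [-0.10071535 -0.21951013] [-0.04844531 -0.18037621] 0.07502238656331794
swdark 164 [-0.07995906 -0.19882826] [[-0.09786704 -0.21590114]
 [-0.05430482 -0.18721132]]
headtop [[-0.04678148 -0.12306395]
 [ 0.10928201 -0.00512567]] 0.2850110600427035
mugs [ 0.66259604 -0.42313676  0.08571287] [ 0.617199   -0.46595866  0.07501432] [ 0.72757461 -0.37943699  0.09700745]
mugs [ 0.54201233 -0.45432252  0.08880984] [ 0.50041612 -0.49441164  0.07514008] [ 0.57719835 -0.40612001  0.10195759]
jar [0.96027377 0.31216741 0.16750724] [0.95342825 0.2
[... 492 characters left out ...]
337] 0.10681631675593636 ang -24.365151799026517
0.14 31 [-0.09304861  0.17605116] 0.10439648914076384 ang -23.816766960481242
0.155 33 [-0.08473041  0.17244345] 0.09378419612065075 ang -23.85317071486387
sw 65 [-0.08494738 -0.19940763] [-0.10591308 -0.21586904] [-0.05346927 -0.17782644] 0.07222935352058069
swdark 112 [-0.0861037  -0.19962635] [[-0.10565674 -0.21893241]
 [-0.05669467 -0.18505687]]
headtop [[-0.04646548 -0.12150877]
 [ 0.10305504 -0.0039509 ]] 0.2825565255015789
jar [0.95763074 0.31154983 0.16723995] [0.93847013 0.20043214 0.15503277] [0.97793412 0.41963123 0.17997039]
jar [0.66922534 0.38130376 0.16480046] [0.61737752 0.33829209 0.15529509] [0.72542094 0.41992312 0.17404688]
```

```bash
cat >> h.py <<'E'
from scipy.spatial.transform import Rotation as Ro
yaw=np.radians(8.55); R2=np.array([[np.cos(yaw),-np.sin(yaw)],[np.sin(yaw),np.cos(yaw)]]); O=np.array([.6489,.0101])
def w(b): return O+R2@np.array(b)
def tool(psi,al):  # world yaw of lean, angle below horizontal (deg)
    c,s=np.cos(np.radians(psi)),np.sin(np.radians(psi)); ca,sa=np.cos(np.radians(al)),np.sin(np.radians(al))
    return Ro.from_matrix(np.array([[c*sa,s*sa,ca],[s,-c,0],[c*ca,s*ca,-sa]]).T)
def share(p0,r0,p1,r1):
    return np.r_[r0.inv().apply(np.array(p1)-p0)/.08,(r0.inv()*r1).as_rotvec()/np.pi]
def plan(p,r,wps):
    """wps: (pos, rot); split shifts beyond +-1 share; print rows"""
    for p1,r1 in wps:
        while True:
            s=share(p,r,p1,r1); k=min(1,.98/max(abs(s[:3]).max(),1e-9))
            q=p+(np.array(p1)-p)*k; s[:3]*=k
            print(np.round(s,3),"->",np.round(q,3)); p,r=q,r1
            if k==1: break
E
python3 - <<'E'
from h import *
from plant import get_state
s=get_state(); p=np.array(s["tool_pos"]); r=Ro.from_quat(s["eef_rot"])
T=tool(-15.6,50); zt=T.apply([0,0,1])
g=np.r_[w([-.0925,.1765]),.107]; tcp=g+.019*zt
print("tcp",tcp, "pre",tcp-.09*zt)
T0=tool(20,65)
plan(p,r,[([.28,-.55,.33],T0),([.42,-.22,.36],T0),([.42,.06,.34],T0),(tcp-.09*zt,T),(tcp,T)])
E
```

```text
tcp [0.54295038 0.16760196 0.09244516] pre [0.48723058 0.18315921 0.16138916]
[ 0.98  -0.154 -0.82   0.003  0.139 -0.018] -> [ 0.251 -0.564  0.304]
[ 0.499 -0.039 -0.131  0.     0.     0.   ] -> [ 0.28 -0.55  0.33]
[ 0.875 -0.98   0.284  0.     0.     0.   ] -> [ 0.322 -0.451  0.339]
[ 0.875 -0.98   0.284  0.     0.     0.   ] -> [ 0.364 -0.353  0.348]
[ 0.875 -0.98   0.284  0.     0.     0.   ] -> [ 0.406 -0.254  0.357]
[ 0.302 -0.338  0.098  0.     0.     0.   ] -> [ 0.42 -0.22  0.36]
[ 0.292 -0.98   0.218  0.     0.     0.   ] -> [ 0.42  -0.137  0.354]
[ 0.292 -0.98   0.218  0.     0.     0.   ] -> [ 0.42  -0.053  0.348]
[ 0.292 -0.98   0.218  0.     0.     0.   ] -> [0.42  0.03  0.342]
[ 0.104 -0.349  0.078  0.     0.     0.   ] -> [0.42 0.06 0.34]
[ 0.095 -0.44   0.98  -0.107  0.081  0.167] -> [0.446 0.107 0.272]
[-0.565 -0.852  0.98   0.     0.     0.   ] -> [0.479 0.168 0.183]
[-0.137 -0.207  0.238  0.     0.     0.   ] -> [0.487 0.183 0.161]
[ 0.   -0.    0.98  0.    0.    0.  ] -> [0.536 0.17  0.101]
[0.    0.    0.145 0.    0.    0.   ] -> [0.543 0.168 0.092]
```

Request:
step_arm(motion=[{"dx": 0.98,"dy": -0.15,"dz": -0.98,"wy": 0.139,"wz": -0.018,"claw": 88},{"dx": 0.98,"dy": -0.15,"dz": -0.98,"wy": 0.139,"wz": -0.018},{"dx": 0.98,"dy": -0.15,"dz": -0.98,"wy": 0.139,"wz": -0.018},{"dx": 0.98,"dy": -0.15,"dz": -0.98,"wy": 0.139,"wz": -0.018}])

```text
$.motion[0]: bad value
```

Request:
step_arm(motion=[{"dx": 0.95,"dy": -0.98,"dz": 0.28},{"dx": 0.95,"dy": -0.98,"dz": 0.28},{"dx": 0.95,"dy": -0.98,"dz": 0.28}])

```text
$.motion[0]: bad value
```

Request:
step_arm(motion=[{"dx": 0.95,"dy": -0.98,"dz": 0.28},{"dx": 0.95,"dy": -0.98,"dz": 0.28},{"dx": 0.95,"dy": -0.98,"dz": 0.28}])

```text
$.motion[0]: bad value
```

Request:
step_arm(motion=[{"dx": 0.87,"dy": -0.98,"dz": 0.28},{"dx": 0.87,"dy": -0.98,"dz": 0.28},{"dx": 0.87,"dy": -0.98,"dz": 0.28}])

```text
$.motion[0]: bad value
```

Request:
step_arm(motion=[{"dx": 0.98,"dy": -0.15,"dz": -0.98,"wx": 0,"wy": 0.139,"wz": -0.018,"claw": 88},{"dx": 0.98,"dy": -0.15,"dz": -0.98,"wx": 0,"wy": 0.139,"wz": -0.018,"claw": 88},{"dx": 0.98,"dy": -0.15,"dz": -0.98,"wx": 0,"wy": 0.139,"wz": -0.018,"claw": 88},{"dx": 0.98,"dy": -0.15,"dz": -0.98,"wx": 0,"wy": 0.139,"wz": -0.018,"claw": 88}])

```text
clock: 0.5
tool_pos: [0.2469, -0.5667, 0.3164]
eef_rot: [0.962, 0.166, 0.214, -0.031]
contact_force: [-1.2, -0.5, -1.1]
opening: 1.002
finger_force: 0.0
```

All keys are required.

Request:
step_arm(motion=[{"dx": 0.95,"dy": -0.98,"dz": 0.28,"wx": 0,"wy": 0,"wz": 0,"claw": 88},{"dx": 0.95,"dy": -0.98,"dz": 0.28,"wx": 0,"wy": 0,"wz": 0,"claw": 88},{"dx": 0.95,"dy": -0.98,"dz": 0.28,"wx": 0,"wy": 0,"wz": 0,"claw": 88}])

```text
clock: 0.8
tool_pos: [0.3012, -0.457, 0.328]
eef_rot: [0.961, 0.174, 0.213, -0.035]
contact_force: [1.1, 0.2, -0.1]
opening: 1.001
finger_force: 0.0
```

Request:
step_arm(motion=[{"dx": 0.95,"dy": -0.98,"dz": 0.28,"wx": 0,"wy": 0,"wz": 0,"claw": 88},{"dx": 0.95,"dy": -0.98,"dz": 0.28,"wx": 0,"wy": 0,"wz": 0,"claw": 88},{"dx": 0.95,"dy": -0.98,"dz": 0.28,"wx": 0,"wy": 0,"wz": 0,"claw": 88}])

```text
clock: 1.1
tool_pos: [0.3474, -0.3572, 0.339]
eef_rot: [0.961, 0.174, 0.213, -0.034]
contact_force: [0.4, -0.1, 0.7]
opening: 0.998
finger_force: 0.0
```

Request:
step_arm(motion=[{"dx": 0.87,"dy": -0.98,"dz": 0.28,"wx": 0,"wy": 0,"wz": 0,"claw": 88},{"dx": 0.87,"dy": -0.98,"dz": 0.28,"wx": 0,"wy": 0,"wz": 0,"claw": 88},{"dx": 0.87,"dy": -0.98,"dz": 0.28,"wx": 0,"wy": 0,"wz": 0,"claw": 88}])

```text
clock: 1.4
tool_pos: [0.3883, -0.2592, 0.3472]
eef_rot: [0.961, 0.174, 0.213, -0.033]
contact_force: [-0.1, 0.0, -0.2]
opening: 1.001
finger_force: 0.0
```

Request:
step_arm(motion=[{"dx": 0.29,"dy": -0.98,"dz": 0.22,"wx": 0,"wy": 0,"wz": 0,"claw": 88},{"dx": 0.29,"dy": -0.98,"dz": 0.22,"wx": 0,"wy": 0,"wz": 0,"claw": 88},{"dx": 0.29,"dy": -0.98,"dz": 0.22,"wx": 0,"wy": 0,"wz": 0,"claw": 88}])

```text
clock: 1.7
tool_pos: [0.3859, -0.1777, 0.3391]
eef_rot: [0.961, 0.173, 0.212, -0.033]
contact_force: [-0.2, -0.7, 0.1]
opening: 1.0
finger_force: 0.0
```

Request:
step_arm(motion=[{"dx": 0.29,"dy": -0.98,"dz": 0.22,"wx": 0,"wy": 0,"wz": 0,"claw": 88},{"dx": 0.29,"dy": -0.98,"dz": 0.22,"wx": 0,"wy": 0,"wz": 0,"claw": 88},{"dx": 0.29,"dy": -0.98,"dz": 0.22,"wx": 0,"wy": 0,"wz": 0,"claw": 88}])

```text
clock: 2.0
tool_pos: [0.3867, -0.0956, 0.3325]
eef_rot: [0.961, 0.173, 0.213, -0.032]
contact_force: [-0.1, 0.3, -0.1]
opening: 1.0
finger_force: 0.0
```

Request:
step_arm(motion=[{"dx": 0.29,"dy": -0.98,"dz": 0.22,"wx": 0,"wy": 0,"wz": 0,"claw": 88},{"dx": 0.29,"dy": -0.98,"dz": 0.22,"wx": 0,"wy": 0,"wz": 0,"claw": 88},{"dx": 0.29,"dy": -0.98,"dz": 0.22,"wx": 0,"wy": 0,"wz": 0,"claw": 88},{"dx": 0.29,"dy": -0.98,"dz": 0.22,"wx": 0,"wy": 0,"wz": 0,"claw": 88}])

```text
clock: 2.4
tool_pos: [0.3884, -0.0151, 0.3259]
eef_rot: [0.961, 0.171, 0.214, -0.031]
contact_force: [0.4, 0.6, -0.1]
opening: 0.999
finger_force: 0.0
```

Run:
```python
from h import *
from plant import get_state
s=get_state(); p=np.array(s["tool_pos"]); r=Ro.from_quat(s["eef_rot"])
T=tool(-15.6,50); zt=T.apply([0,0,1])
g=np.r_[w([-.0925,.1765]),.107]; tcp=g+.019*zt
print(p,np.round(s["q"],2),r.as_matrix()[:,2],s["clock"])
plan(p,r,[(tcp-.08*zt,T),(tcp,T)])
```

```text
[ 0.38841652 -0.01514607  0.32586154] [ 0.52  0.14 -0.55  2.41 -0.29  0.2  -0.95] [ 0.40149022  0.13340274 -0.90609564] 2.4
[ 0.342 -0.66   0.98  -0.103  0.079  0.169] -> [0.425 0.054 0.266]
[-0.332 -0.98   0.734  0.     0.     0.   ] -> [0.463 0.124 0.204]
[-0.267 -0.789  0.591  0.     0.     0.   ] -> [0.493 0.181 0.154]
[ 0.   -0.    0.98  0.    0.    0.  ] -> [0.542 0.168 0.094]
[0.   0.   0.02 0.   0.   0.  ] -> [0.543 0.168 0.092]
```

Request:
step_arm(motion=[{"dx": 0.342,"dy": -0.66,"dz": 0.98,"wx": -0.103,"wy": 0.079,"wz": 0.169,"claw": 88},{"dx": 0.342,"dy": -0.66,"dz": 0.98,"wx": -0.103,"wy": 0.079,"wz": 0.169,"claw": 88},{"dx": 0.342,"dy": -0.66,"dz": 0.98,"wx": -0.103,"wy": 0.079,"wz": 0.169,"claw": 88},{"dx": 0.342,"dy": -0.66,"dz": 0.98,"wx": -0.103,"wy": 0.079,"wz": 0.169,"claw": 88},{"dx": 0.342,"dy": -0.66,"dz": 0.98,"wx": -0.103,"wy": 0.079,"wz": 0.169,"claw": 88},{"dx": 0.342,"dy": -0.66,"dz": 0.98,"wx": -0.103,"wy": 0.079,"wz": 0.169,"claw": 88}])

```text
clock: 3.0
tool_pos: [0.4117, 0.0105, 0.3052]
eef_rot: [0.973, 0.065, 0.219, 0.016]
contact_force: [0.5, -0.8, -0.4]
opening: 1.0
finger_force: 0.0
```

```bash
cat > st.py <<'E'
from h import *
from plant import get_state
import sys
s=get_state(); p=np.array(s["tool_pos"]); r=Ro.from_quat(s["eef_rot"]); M=r.as_matrix()
gp=p-.019*M[:,2]; gb=(gp[:2]-O)@R2
print("t",s["clock"],"tcp",p.round(4),"graspB",gb.round(4),gp[2].round(4),"psi",np.degrees(np.arctan2(-M[0,1]*-1,-M[1,1])).round(2),"al",np.degrees(np.arcsin(-M[2,2])).round(2))
f=np.array(s["contact_force"]); print("q",np.round(s["q"],2),"F_brewer",np.r_[f[:2]@R2,f[2]].round(1),"M",np.round(s["moment"],2),"open",s["opening"],s["finger_force"])
E
cat > go.py <<'E'
from st import *
T=tool(-15.6,50); zt=T.apply([0,0,1])
g=np.r_[w([-.0925,.1765]),.107]; tcp=g+.019*zt
plan(p,r,[(tcp-.08*zt,T),(tcp,T)])
E
python3 go.py
```

```text
t 3.0 tcp [0.4117 0.0105 0.3052] graspB [-0.2425  0.0369] 0.3224 psi 6.84 al 64.63
q [-0.4   0.18  0.23  2.46  0.53  0.08 -2.14] F_brewer [ 0.4 -0.8 -0.4] M [ 0.04  0.34 -0.  ] open 0.9999185823724568 0.0
[ 0.181 -0.965  0.98  -0.051  0.078  0.115] -> [0.449 0.089 0.236]
[-0.38 -0.98  0.72  0.    0.    0.  ] -> [0.483 0.16  0.172]
[-0.111 -0.286  0.21   0.     0.     0.   ] -> [0.493 0.181 0.154]
[ 0.   -0.    0.98  0.    0.    0.  ] -> [0.542 0.168 0.094]
[0.   0.   0.02 0.   0.   0.  ] -> [0.543 0.168 0.092]
```

Request:
step_arm(motion=[{"dx": 0.18,"dy": -0.965,"dz": 0.98,"wx": -0.051,"wy": 0.078,"wz": 0.115,"claw": 88},{"dx": 0.18,"dy": -0.965,"dz": 0.98,"wx": -0.051,"wy": 0.078,"wz": 0.115,"claw": 88},{"dx": 0.18,"dy": -0.965,"dz": 0.98,"wx": -0.051,"wy": 0.078,"wz": 0.115,"claw": 88},{"dx": 0.18,"dy": -0.965,"dz": 0.98,"wx": -0.051,"wy": 0.078,"wz": 0.115,"claw": 88},{"dx": 0.18,"dy": -0.965,"dz": 0.98,"wx": -0.051,"wy": 0.078,"wz": 0.115,"claw": 88},{"dx": 0.18,"dy": -0.965,"dz": 0.98,"wx": -0.051,"wy": 0.078,"wz": 0.115,"claw": 88}])

```text
clock: 3.6
tool_pos: [0.3997, 0.0935, 0.3112]
eef_rot: [0.955, -0.096, 0.274, 0.066]
contact_force: [-0.9, -0.2, 0.4]
opening: 1.0
finger_force: 0.0
```

```bash
python3 go.py
```

```text
t 3.6 tcp [0.3997 0.0935 0.3112] graspB [-0.2431  0.1243] 0.3272 psi -12.7 al 57.31
q [-1.48  0.41  1.14  2.5   0.42  0.04 -2.65] F_brewer [-0.9 -0.1  0.4] M [ 0.21  0.49 -0.05] open 0.9997116759604641 0.0
[-0.115 -0.7    0.98   0.009  0.041  0.027] -> [0.444 0.135 0.236]
[-0.301 -0.659  0.98   0.     0.     0.   ] -> [0.489 0.178 0.161]
[-0.028 -0.061  0.091  0.     0.     0.   ] -> [0.493 0.181 0.154]
[ 0.   -0.    0.98  0.    0.    0.  ] -> [0.542 0.168 0.094]
[0.   0.   0.02 0.   0.   0.  ] -> [0.543 0.168 0.092]
```

```bash
cat > kin.py <<'E'
from h import *
LO=np.array([-3.01,-.46,-1.47,.13,-1,.04,-2.66]);HI=np.array([3.01,2.08,1.51,2.56,4.14,2.09,2.66])
def rots(q):
    A=[Ro.identity()]
    for a,x in zip("zyzyzyz",q): A.append(A[-1]*Ro.from_euler(a,x))
    return A
def cols(q):
    A=rots(q); Z=np.array([0,0,1.]); return np.c_[Z,A[2].apply(Z),A[4].apply(Z),A[7].apply(Z)],A[7]
S=[([1.313,.6895,-.195,1.5655,.157,.902,-.215],[.18,-.5985,.2385]),([.52,.14,-.55,2.41,-.29,.2,-.95],[.3884,-.0151,.3259]),([-.4,.18,.23,2.46,.53,.08,-2.14],[.4117,.0105,.3052]),([-1.48,.41,1.14,2.5,.42,.04,-2.65],[.3997,.0935,.3112])]
A=np.vstack([cols(q)[0] for q,_ in S]); b=np.hstack([p for _,p in S])
L,res,_,_=np.linalg.lstsq(A,b,rcond=None)
def fk(q): C,r=cols(q); return C@L,r
from scipy.optimize import least_squares
def ik(p,r,q0):
    f=lambda q:np.r_[(fk(q)[0]-p)*10,(fk(q)[1]*r.inv()).as_rotvec()*3,(q-q0)*.01]
    o=least_squares(f,np.clip(q0,LO+.01,HI-.01),bounds=(LO,HI)); e=fk(o.x)
    return o.x,np.linalg.norm(e[0]-p),(e[1]*r.inv()).magnitude()
E
python3 - <<'E'
from kin import *
print(L,np.abs(A@L-b).max()); 
q=S[0][0]; print(fk(q)[1].as_quat())
H=Ro.from_euler('z',np.pi)
def tgt(gb,psi,al,zz=.107):
    T=tool(psi,al); return np.r_[w(gb),zz]+.019*T.apply([0,0,1]),T
names={"grasp":((-.0925,.1765),-15.6),"mid":((-.165,-.065),8.55),"home":((-.105,-.065),8.55)}
for al in (45,55,65,75):
  for fl in (0,1):
    for n,(gb,ps) in names.items():
        p,T=tgt(gb,ps,al); 
        q0=np.array([.5,.6,0,2.,3.14 if fl else 0,.3,0])
        q,e,a=ik(p,T*H if fl else T,q0); print(al,fl,n,q.round(2),round(e,4),round(a,3))
E
```

```text
[ 1.40851797 -0.29008861 -0.23989748  1.13541507] 0.31787695938092353
[-5.96766387e-01  8.02414974e-01 -2.60079684e-04  1.47070517e-04]
45 0 grasp [ 1.8  -0.46 -1.02  0.86 -0.77  1.75 -2.66] 0.0203 0.271
45 0 mid [ 0.46  0.45  0.89  0.36 -1.    1.83 -2.66] 0.007 0.085
45 0 home [ 0.54  0.38  0.83  0.34 -1.    1.9  -2.66] 0.0051 0.061
45 1 grasp [-1.    0.64 -1.29  0.13  1.75  1.98 -0.56] 0.011 0.128
45 1 mid [ 0.74  0.54 -1.47  0.13  1.01  1.88  0.19] 0.0064 0.076
45 1 home [ 0.85  0.48 -1.47  0.13  0.91  1.94  0.21] 0.0046 0.053
55 0 grasp [ 1.4  -0.46 -0.85  1.1  -0.57  1.66 -2.66] 0.0178 0.232
55 0 mid [ 0.7   0.01  0.21  1.15 -0.41  1.52 -2.46] 0.0 0.0
55 0 home [ 0.85 -0.13  0.22  1.27 -0.45  1.6  -2.32] 0.0 0.0
55 1 grasp [ 0.89 -0.46 -1.47  1.11 -0.18  1.55 -0.48] 0.006 0.075
55 1 mid [-1.11 -0.46  1.16  1.15  0.42  1.52  0.12] 0.0 0.0
55 1 home [-0.63 -0.46  0.9   1.27  0.25  1.54  0.26] 0.0 0.0
65 0 grasp [ 2.4  -0.46  1.51  1.46  0.86  1.91  1.19] 0.0025 0.031
65 0 mid [ 1.24 -0.34  0.33  1.82 -0.32  1.56 -1.74] 0.0 0.0
65 0 home [ 1.36 -0.32  0.52  1.79 -0.28  1.69 -1.47] 0.0 0.0
65 1 grasp [ 0.21 -0.46 -1.47  1.47 -0.07  1.51 -1.03] 0.0028 0.035
65 1 mid [ 0.64 -0.46  0.63  1.82 -0.12  1.49  1.09] 0.0 0.0
65 1 home [-2.07 -0.46 -0.56  1.92  0.02  1.9  -2.66] 0.0108 0.134
75 0 grasp [ 1.94 -0.46  1.51  1.69  0.56  1.79  0.54] 0.0064 0.08
75 0 mid [ 1.62  0.08  1.06  1.81 -0.22  1.51 -0.57] 0.0 0.0
75 0 home [ 2.03  0.3   0.93  1.62 -0.32  1.59 -0.29] 0.0 0.0
75 1 grasp [-0.41 -0.46 -1.47  1.7  -0.15  1.57 -1.58] 0.0067 0.084
75 1 mid [ 1.84  0.06  0.81  1.81 -0.2   1.51  2.54] 0.0 0.0
75 1 home [ 2.56  0.21  0.23  1.62 -0.17  1.55  2.66] 0.0 0.0
```

```bash
cat > fit.py <<'E'
from h import *
import itertools
S=[([1.313,.6895,-.195,1.5655,.157,.902,-.215],[.18,-.5985,.2385],[.989,.145,0,-.001]),([.52,.14,-.55,2.41,-.29,.2,-.95],[.3884,-.0151,.3259],[.961,.171,.214,-.031]),([-.4,.18,.23,2.46,.53,.08,-2.14],[.4117,.0105,.3052],[.973,.065,.219,.016]),([-1.48,.41,1.14,2.5,.42,.04,-2.65],[.3997,.0935,.3112],[.955,-.096,.274,.066])]
Z=np.array([0,0,1.]);out=[]
for sg in itertools.product([1,-1],repeat=7):
  if sg[1]<0: continue
  for b0 in range(4):
    A=[];B=[];D=[]
    for q,p,qt in S:
        r=Ro.from_euler('z',b0*np.pi/2);fr=[r]
        for a,x,s in zip("zyzyzyz",q,sg): r=r*Ro.from_euler(a,s*x); fr.append(r)
        A.append(np.c_[Z,fr[2].apply(Z),fr[4].apply(Z),fr[7].apply(Z)]);B.append(p); D.append((r.inv()*Ro.from_quat(qt)).as_matrix())
    A=np.vstack(A);B=np.hstack(B);L=np.linalg.lstsq(A,B,rcond=None)[0]
    D=np.array(D); er=np.abs(D-D[0]).max()
    out.append((er,np.abs(A@L-B).max(),sg,b0,L.round(3),D[0].round(2).tolist()))
for o in sorted(out,key=lambda o:o[0]+o[1])[:4]: print(o)
E
python3 fit.py
```

```text
(np.float64(0.010766599473830074), np.float64(0.04946261711565457), (-1, 1, -1, 1, -1, 1, -1), 0, array([0.376, 0.56 , 0.334, 0.362]), [[-0.0, -1.0, 0.0], [1.0, -0.0, -0.0], [0.0, 0.0, 1.0]])
(np.float64(0.735967955093273), np.float64(0.11357544622616356), (-1, 1, -1, 1, 1, 1, -1), 0, array([0.368, 0.52 , 0.396, 0.26 ]), [[0.18, -0.98, -0.07], [0.95, 0.2, -0.23], [0.24, -0.03, 0.97]])
(np.float64(0.7441776821427831), np.float64(0.11064810165700556), (-1, 1, -1, 1, 1, 1, -1), 2, array([ 0.123, -0.383, -0.531, -0.116]), [[-0.18, 0.98, -0.08], [-0.95, -0.2, -0.23], [-0.24, 0.03, 0.97]])
(np.float64(0.9005930478535145), np.float64(0.06996842339811898), (-1, 1, -1, 1, -1, 1, -1), 2, array([ 0.118, -0.419, -0.477, -0.203]), [[0.0, 1.0, -0.0], [-1.0, 0.0, -0.0], [-0.0, 0.0, 1.0]])
```

```bash
cat > kin.py <<'E'
from h import *
from scipy.optimize import least_squares
LO=np.array([-3.01,-.46,-1.47,.13,-1,.04,-2.66]);HI=np.array([3.01,2.08,1.51,2.56,4.14,2.09,2.66])
S=[([1.313,.6895,-.195,1.5655,.157,.902,-.215],[.18,-.5985,.2385]),([.52,.14,-.55,2.41,-.29,.2,-.95],[.3884,-.0151,.3259]),([-.4,.18,.23,2.46,.53,.08,-2.14],[.4117,.0105,.3052]),([-1.48,.41,1.14,2.5,.42,.04,-2.65],[.3997,.0935,.3112])]
SG=[-1,1,-1,1,-1,1,-1];Z=np.array([0,0,1.]);X=np.array([1.,0,0])
def cols(q,ex):
    r=Ro.identity();fr=[r]
    for a,x,s in zip("zyzyzyz",q,SG): r=r*Ro.from_euler(a,s*x); fr.append(r)
    C=[Z,fr[2].apply(Z),fr[4].apply(Z),fr[7].apply(Z)]+[fr[i].apply(X) for i in ex]
    return np.array(C).T,r*Ro.from_euler('z',np.pi/2)
def fit(ex):
    A=np.vstack([cols(q,ex)[0] for q,_ in S]); b=np.hstack([p for _,p in S])
    L=np.linalg.lstsq(A,b,rcond=None)[0]; return L,np.abs(A@L-b).max()
E
python3 - <<'E'
from kin import *
for ex in ([],[1],[2],[3],[4],[5],[6],[1,3],[1,4],[3,4],[2,4],[1,6],[3,6],[4,6],[1,3,4],[3,4,6]):
    L,e=fit(ex); print(ex,L.round(3),round(e,4))
E
```

```text
[] [0.376 0.56  0.334 0.362] 0.0495
[1] [ 0.363  0.58   0.335  0.367 -0.01 ] 0.0539
[2] [ 0.349  0.594  0.327  0.379 -0.016] 0.0566
[3] [ 0.395  0.741  0.335  0.605 -0.137] 0.0647
[4] [0.392 0.574 0.341 0.377 0.017] 0.0514
[5] [0.382 0.588 0.345 0.374 0.027] 0.0581
[6] [0.347 0.655 0.337 0.41  0.052] 0.0644
[1, 3] [ 0.422  0.748  0.334  0.652  0.018 -0.169] 0.0606
[1, 4] [ 0.381  0.578  0.339  0.375 -0.004  0.012] 0.0527
[3, 4] [ 0.391  0.741  0.333  0.607 -0.14  -0.005] 0.0646
[2, 4] [ 0.358  0.593  0.33   0.381 -0.014  0.005] 0.0562
[1, 6] [0.376 0.639 0.337 0.419 0.036 0.083] 0.0574
[3, 6] [ 0.368  0.707  0.336  0.511 -0.067  0.031] 0.066
[4, 6] [ 0.312  0.655  0.326  0.396 -0.028  0.065] 0.0648
[1, 3, 4] [ 0.466  0.75   0.344  0.68   0.032 -0.175  0.026] 0.0583
[3, 4, 6] [ 0.332  0.691  0.327  0.468 -0.046 -0.024  0.049] 0.0658
```

Run:
```python
from kin import *
import kin,itertools
Y=np.array([0,1.,0])
def cols2(q,ex):
    r=Ro.identity();fr=[r]
    for a,x,s in zip("zyzyzyz",q,SG): r=r*Ro.from_euler(a,s*x); fr.append(r)
    C=[Z,fr[2].apply(Z),fr[4].apply(Z),fr[7].apply(Z)]+[fr[i].apply(v) for i,v in ex]
    return np.array(C).T
cand=[(i,v) for i in (0,1,2,3,4,5,6) for v in (X,Y)]
out=[]
b=np.hstack([p for _,p in S])
for n in (1,2,3):
  for ex in itertools.combinations(cand,n):
    A=np.vstack([cols2(q,ex) for q,_ in S]); L=np.linalg.lstsq(A,b,rcond=None)[0]
    e=np.sqrt(((A@L-b)**2).sum()/max(1,(12-4-n))); out.append((e,n,[(i,"XY"[int(v[1])]) for i,v in ex],L.round(3)))
for n in (1,2,3):
    for o in sorted([o for o in out if o[1]==n],key=lambda o:o[0])[:4]: print(o)
```

```text
(np.float64(0.00804222207644275), 1, [(4, 'Y')], array([ 0.34 ,  0.574,  0.335,  0.339, -0.043]))
(np.float64(0.008042222076442751), 1, [(3, 'Y')], array([ 0.34 ,  0.574,  0.335,  0.339, -0.043]))
(np.float64(0.008768478584221124), 1, [(6, 'Y')], array([ 0.343,  0.553,  0.345,  0.318, -0.044]))
(np.float64(0.00876847858422113), 1, [(5, 'Y')], array([ 0.343,  0.553,  0.345,  0.318, -0.044]))
(np.float64(0.0007069316970448236), 2, [(2, 'Y'), (4, 'Y')], array([ 0.348,  0.561,  0.347,  0.324, -0.019, -0.028]))
(np.float64(0.0007069316970448275), 2, [(1, 'Y'), (3, 'Y')], array([ 0.348,  0.561,  0.347,  0.324, -0.019, -0.028]))
(np.float64(0.0007069316970448361), 2, [(2, 'Y'), (3, 'Y')], array([ 0.348,  0.561,  0.347,  0.324, -0.019, -0.028]))
(np.float64(0.0007069316970448401), 2, [(1, 'Y'), (4, 'Y')], array([ 0.348,  0.561,  0.347,  0.324, -0.019, -0.028]))
(np.float64(0.0006380572004995431), 3, [(2, 'Y'), (3, 'X'), (4, 'Y')], array([ 0.348,  0.556,  0.347,  0.317, -0.02 ,  0.004, -0.028]))
(np.float64(0.0006380572004995484), 3, [(1, 'Y'), (3, 'X'), (4, 'Y')], array([ 0.348,  0.556,  0.347,  0.317, -0.02 ,  0.004, -0.028]))
(np.float64(0.0006380572004995628), 3, [(1, 'Y'), (3, 'X'), (3, 'Y')], array([ 0.348,  0.556,  0.347,  0.317, -0.02 ,  0.004, -0.028]))
(np.float64(0.0006380572004995662), 3, [(2, 'Y'), (3, 'X'), (3, 'Y')], array([ 0.348,  0.556,  0.347,  0.317, -0.02 ,  0.004, -0.028]))
```

```bash
cat > kin.py <<'E'
from h import *
from scipy.optimize import least_squares
LO=np.array([-3.01,-.46,-1.47,.13,-1,.04,-2.66]);HI=np.array([3.01,2.08,1.51,2.56,4.14,2.09,2.66])
SG=[-1,1,-1,1,-1,1,-1];Z=np.array([0,0,1.]);Y=np.array([0,1.,0]);H=Ro.from_euler('z',np.pi)
def fk(q):
    r=Ro.identity();fr=[r]
    for a,x,s in zip("zyzyzyz",q,SG): r=r*Ro.from_euler(a,s*x); fr.append(r)
    return .348*Z+fr[2].apply(.561*Z-.019*Y)+fr[4].apply(.347*Z-.028*Y)+fr[7].apply(.324*Z), r*Ro.from_euler('z',np.pi/2)
def ik(p,r,q0):
    f=lambda q:np.r_[(fk(q)[0]-p)*10,(fk(q)[1]*r.inv()).as_rotvec()*3,(q-q0)*.003]
    o=least_squares(f,np.clip(q0,LO+.01,HI-.01),bounds=(LO,HI)); e=fk(o.x)
    return o.x,np.linalg.norm(e[0]-p),(e[1]*r.inv()).magnitude()
def tgt(gb,psi,al,zz=.107,back=0,fl=0):
    T=tool(psi,al); return np.r_[w(gb),zz]+(.019-back)*T.apply(Z),(T*H if fl else T)
E
python3 - <<'E'
from kin import *
names={"pre":((-.0925,.1765),-15.6,.08),"grasp":((-.0925,.1765),-15.6,0),"mid":((-.165,-.065),8.55,0),"home":((-.105,-.065),8.55,0)}
for al in (45,55,65,75):
  for fl in (0,1):
    for n,(gb,ps,bk) in names.items():
        p,T=tgt(gb,ps,al,.107,bk,fl); best=None
        for q1 in (-.4,.3): 
          for q7 in(-1.5,0,1.5):
            q0=np.array([q1,.5,0,2.3,2.9 if fl else 0,.4,q7])
            r=ik(p,T,q0)
            if best is None or r[1]+r[2]<best[1]+best[2]-1e-3: best=r
        q,e,a=best; print(al,fl,n,q.round(2),round(e,4),round(a,3))
E
```

```text
45 0 pre [-0.64  0.85 -0.37  2.46  1.97  1.09  1.56] 0.0 0.0
45 0 grasp [-0.54  0.98 -0.32  2.36  2.13  1.1   1.57] 0.0 0.0
45 0 mid [ 0.78  1.2  -1.    2.56  2.71  1.14  2.66] 0.0122 0.034
45 0 home [ 0.54  1.07 -0.65  2.47  2.94  1.04  2.29] 0.0 0.0
45 1 pre [-0.93  0.85  0.1   2.47  2.2   0.81 -1.84] 0.0 0.0
45 1 grasp [-0.78  0.98  0.07  2.37  2.32  0.87 -1.85] 0.0 0.0
45 1 mid [ 0.93  1.48 -1.47  2.56  2.37  1.39 -0.02] 0.0107 0.03
45 1 home [ 0.19  1.   -0.06  2.49  3.34  1.11 -1.4 ] 0.0 0.0
55 0 pre [-0.53  0.73 -0.35  2.35  1.88  0.79  1.84] 0.0 0.0
55 0 grasp [-0.43  0.9  -0.36  2.28  2.05  0.85  1.78] 0.0 0.0
55 0 mid [ 0.6   1.   -0.73  2.52  2.72  0.9   2.43] 0.0 0.0
55 0 home [ 0.55  0.97 -0.7   2.36  2.66  0.74  2.47] 0.0 0.0
55 1 pre [-0.88  0.74  0.22  2.37  2.24  0.47 -1.68] 0.0 0.0
55 1 grasp [-0.72  0.89  0.11  2.3   2.36  0.58 -1.74] 0.0 0.0
55 1 mid [ 0.21  0.92 -0.06  2.54  3.33  0.92 -1.39] 0.0 0.0
55 1 home [ 0.17  0.89 -0.07  2.38  3.31  0.72 -1.44] 0.0 0.0
65 0 pre [-0.52  0.66 -0.17  2.23  1.61  0.45  2.25] 0.0 0.0
65 0 grasp [-0.38  0.84 -0.3   2.19  1.87 
[... 189 characters left out ...]
 -1.79] 0.0 0.0
65 1 grasp [-0.71  0.85  0.23  2.2   2.45  0.25 -1.73] 0.0 0.0
65 1 mid [ 0.18  0.82 -0.07  2.41  3.28  0.52 -1.41] 0.0 0.0
65 1 home [ 0.16  0.82 -0.1   2.25  3.23  0.35 -1.41] 0.0 0.0
75 0 pre [-0.77  0.68  0.39  2.1  -0.32  0.21 -2.02] 0.0 0.0
75 0 grasp [-0.66  0.83  0.27  2.09 -0.4   0.05 -1.93] 0.0 0.0
75 0 mid [ 0.3   0.79 -0.31  2.26  2.31  0.21  2.66] 0.0 0.0
75 0 home [ 0.15  0.8  -0.12  2.11  2.28  0.04  2.66] 0.0006 0.004
75 1 pre [-0.12  0.71 -0.65  2.06  1.19  0.66 -0.35] 0.0 0.0
75 1 grasp [-0.28  0.82 -0.35  2.07  1.4   0.44 -0.53] 0.0 0.0
75 1 mid [ 0.16  0.78 -0.09  2.27  3.16  0.16 -1.34] 0.0 0.0
75 1 home [ 0.09  0.8  -0.03  2.11  4.11  0.04 -2.32] 0.0 0.0
```

```bash
cat > jp.py <<'E'
from kin import *
from plant import get_state
def jpath(qs,n,rows=8):
    """joint waypoints -> calls; prints rows relative to the call's start"""
    q=np.vstack([np.linspace(a,b,n,endpoint=False)[1:] if i==0 else np.linspace(a,b,n,endpoint=False) for i,(a,b) in enumerate(zip(qs,qs[1:]))]+[qs[-1]])
    p0,r0=fk(qs[0]);k=0
    for i,x in enumerate(q):
        p,r=fk(x); s=share(p0,r0,p,r); k+=1
        print(s.round(3).tolist(),p.round(3),"tipdist",(r.apply(Z)).round(2))
        nxt=fk(q[i+1]) if i+1<len(q) else None
        if k==rows or (nxt and abs(share(p0,r0,*nxt)[:3]).max()>.98): print("-- new call"); p0,r0=p,r;k=0
E
python3 - <<'E'
from jp import *
s=get_state();q=np.array(s["q"]); print(s["tool_pos"]-fk(q)[0],(fk(q)[1].inv()*Ro.from_quat(s["eef_rot"])).magnitude())
p,T=tgt((-.0925,.1765),-15.6,55,.107,.11,1)
g,e,a=ik(p,T,np.array([-.88,.74,.22,2.37,2.24,.47,-1.68])); print(g.round(2),e,a,p)
B=np.array([-1.2,.45,.7,2.45,1.0,.45,-2.3])
jpath([q,B,g],8)
E
```

```text
[-0.00038968  0.00167712  0.00097164] 4.345577525631163e-16
[-0.96  0.69  0.29  2.39  2.17  0.41 -1.62] 1.247813398044727e-07 6.168524527025018e-07 [0.48091461 0.18492266 0.18154284]
[-0.126, 0.099, 0.06, -0.012, -0.011, -0.042] [0.392 0.085 0.301] tipdist [ 0.47 -0.21 -0.86]
[-0.22, 0.21, 0.109, -0.024, -0.022, -0.085] [0.386 0.077 0.295] tipdist [ 0.44 -0.25 -0.86]
[-0.281, 0.328, 0.151, -0.036, -0.032, -0.127] [0.382 0.068 0.29 ] tipdist [ 0.41 -0.29 -0.86]
[-0.309, 0.446, 0.186, -0.047, -0.041, -0.17] [0.379 0.058 0.287] tipdist [ 0.39 -0.33 -0.86]
[-0.303, 0.561, 0.216, -0.058, -0.049, -0.212] [0.379 0.049 0.286] tipdist [ 0.38 -0.37 -0.85]
[-0.264, 0.667, 0.242, -0.069, -0.055, -0.254] [0.381 0.04  0.287] tipdist [ 0.37 -0.41 -0.83]
[-0.194, 0.759, 0.267, -0.08, -0.061, -0.295] [0.385 0.031 0.288] tipdist [ 0.38 -0.45 -0.81]
[-0.095, 0.833, 0.291, -0.09, -0.065, -0.337] [0.391 0.024 0.291] tipdist [ 0.39 -0.48 -0.79]
-- new call
[0.284, 0.026, 0.074, -0.012, 0.011, -0.079] [0.411 0.035 0.287] tipdist [ 0.43 -0.47 -0.77]
[0.585, -0.001, 0.146, -0.023, 0.021, -0.159] [0.43 0.05 0.28] tipdist [ 0.47 -0.45 -0.76]
[0.896, -0.085, 0.219, -0.034, 0.032, -0.238] [0.446 0.068 0.269] tipdist [ 0.51 -0.42 -0.75]
-- new call
[0.319, 0.096, 0.104, -0.011, 0.012, -0.079] [0.46  0.088 0.256] tipdist [ 0.54 -0.38 -0.75]
[0.669, 0.144, 0.201, -0.022, 0.025, -0.157] [0.471 0.111 0.241] tipdist [ 0.56 -0.33 -0.76]
-- new call
[0.325, 0.165, 0.122, -0.012, 0.014, -0.077] [0.478 0.135 0.223] tipdist [ 0.57 -0.28 -0.77]
[0.689, 0.292, 0.232, -0.026, 0.028, -0.153] [0.482 0.16  0.203] tipdist [ 0.57 -0.22 -0.8 ]
-- new call
[0.304, 0.247, 0.138, -0.017, 0.014, -0.075] [0.481 0.185 0.182] tipdist [ 0.55 -0.15 -0.82]
```

Request:
step_arm(motion=[{"dx": -0.126,"dy": 0.099,"dz": 0.06,"wx": -0.012,"wy": -0.011,"wz": -0.042,"claw": 88},{"dx": -0.22,"dy": 0.21,"dz": 0.109,"wx": -0.024,"wy": -0.022,"wz": -0.085,"claw": 88},{"dx": -0.281,"dy": 0.328,"dz": 0.151,"wx": -0.036,"wy": -0.032,"wz": -0.127,"claw": 88},{"dx": -0.309,"dy": 0.446,"dz": 0.186,"wx": -0.047,"wy": -0.041,"wz": -0.17,"claw": 88},{"dx": -0.303,"dy": 0.561,"dz": 0.216,"wx": -0.058,"wy": -0.049,"wz": -0.212,"claw": 88},{"dx": -0.264,"dy": 0.667,"dz": 0.242,"wx": -0.069,"wy": -0.055,"wz": -0.254,"claw": 88},{"dx": -0.194,"dy": 0.759,"dz": 0.267,"wx": -0.08,"wy": -0.061,"wz": -0.295,"claw": 88},{"dx": -0.095,"dy": 0.833,"dz": 0.291,"wx": -0.09,"wy": -0.065,"wz": -0.337,"claw": 88}])

```text
clock: 4.4
tool_pos: [0.391, 0.0246, 0.2917]
eef_rot: [0.876, 0.358, 0.092, 0.312]
contact_force: [0.3, -1.1, 0.6]
opening: 0.998
finger_force: 0.0
```

```bash
cat > g2.py <<'E'
from jp import *
s=get_state();q=np.array(s["q"]); print(s["clock"],s["tool_pos"],q.round(2))
p,T=tgt((-.0925,.1765),-15.6,55,.107,.11,1)
g,e,a=ik(p,T,np.array([-.88,.74,.22,2.37,2.24,.47,-1.68])); print(g.round(2))
jpath([q,g],10)
E
python3 g2.py
```

```text
4.4 [0.39098569 0.02464263 0.29170844] [-1.3   0.51  0.89  2.45  0.88  0.34 -2.13]
[-0.96  0.69  0.29  2.39  2.17  0.41 -1.62]
[0.168, 0.012, 0.07, -0.008, 0.004, -0.065] [0.404 0.029 0.286] tipdist [ 0.41 -0.48 -0.77]
[0.36, 0.0, 0.14, -0.016, 0.009, -0.13] [0.417 0.037 0.28 ] tipdist [ 0.43 -0.48 -0.76]
[0.573, -0.038, 0.211, -0.023, 0.014, -0.194] [0.429 0.048 0.273] tipdist [ 0.46 -0.46 -0.76]
[0.803, -0.109, 0.28, -0.031, 0.021, -0.258] [0.442 0.061 0.264] tipdist [ 0.49 -0.44 -0.75]
-- new call
[0.242, 0.096, 0.083, -0.009, 0.008, -0.063] [0.453 0.077 0.253] tipdist [ 0.51 -0.41 -0.75]
[0.518, 0.172, 0.159, -0.019, 0.018, -0.125] [0.463 0.094 0.241] tipdist [ 0.53 -0.38 -0.76]
[0.823, 0.225, 0.226, -0.03, 0.029, -0.187] [0.471 0.114 0.228] tipdist [ 0.55 -0.33 -0.77]
-- new call
[0.258, 0.198, 0.091, -0.014, 0.011, -0.06] [0.477 0.136 0.213] tipdist [ 0.56 -0.28 -0.78]
[0.551, 0.385, 0.165, -0.029, 0.023, -0.119] [0.48  0.16  0.198] tipdist [ 0.56 -0.22 -0.8 ]
[0.877, 0.558, 0.218, -0.048, 0.035, -0.177] [0.481 0.185 0.182] tipdist [ 0.55 -0.15 -0.82]
```

Request:
step_arm(motion=[{"dx": 0.168,"dy": 0.012,"dz": 0.07,"wx": -0.008,"wy": 0.004,"wz": -0.065,"claw": 88},{"dx": 0.36,"dy": 0.0,"dz": 0.14,"wx": -0.016,"wy": 0.009,"wz": -0.13,"claw": 88},{"dx": 0.36,"dy": 0.0,"dz": 0.14,"wx": -0.016,"wy": 0.009,"wz": -0.13,"claw": 88},{"dx": 0.573,"dy": -0.038,"dz": 0.211,"wx": -0.023,"wy": 0.014,"wz": -0.194,"claw": 88},{"dx": 0.803,"dy": -0.109,"dz": 0.28,"wx": -0.031,"wy": 0.021,"wz": -0.258,"claw": 88},{"dx": 0.803,"dy": -0.109,"dz": 0.28,"wx": -0.031,"wy": 0.021,"wz": -0.258,"claw": 88}])

```text
clock: 5.0
tool_pos: [0.4431, 0.0651, 0.2641]
eef_rot: [0.643, 0.68, 0.008, 0.352]
contact_force: [1.1, 0.1, 0.2]
opening: 0.996
finger_force: 0.0
```

Request:
step_arm(motion=[{"dx": 0.242,"dy": 0.096,"dz": 0.083,"wx": -0.009,"wy": 0.008,"wz": -0.063,"claw": 88},{"dx": 0.518,"dy": 0.172,"dz": 0.159,"wx": -0.019,"wy": 0.018,"wz": -0.125,"claw": 88},{"dx": 0.518,"dy": 0.172,"dz": 0.159,"wx": -0.019,"wy": 0.018,"wz": -0.125,"claw": 88},{"dx": 0.823,"dy": 0.225,"dz": 0.226,"wx": -0.03,"wy": 0.029,"wz": -0.187,"claw": 88},{"dx": 0.823,"dy": 0.225,"dz": 0.226,"wx": -0.03,"wy": 0.029,"wz": -0.187,"claw": 88}])

```text
clock: 5.5
tool_pos: [0.4722, 0.1181, 0.2278]
eef_rot: [0.402, 0.851, -0.033, 0.337]
contact_force: [0.6, 0.6, -0.2]
opening: 0.998
finger_force: 0.0
```

```bash
cat > g3.py <<'E'
from jp import *
import sys
s=get_state();q=np.array(s["q"]);p0=np.array(s["tool_pos"]);r0=Ro.from_quat(s["eef_rot"]); print(s["clock"],p0.round(4),q.round(2))
for bk in (.11,.08,0):
    p,T=tgt((-.0925,.1765),-15.6,55,.107,bk,1); print(share(p0,r0,p,T).round(3),p.round(3)); p0,r0=p,T
E
python3 g3.py
```

```text
5.5 [0.4722 0.1181 0.2278] [-1.15  0.68  0.64  2.41  1.95  0.28 -1.93]
[ 0.85   0.517  0.232 -0.047  0.034 -0.176] [0.481 0.185 0.182]
[ 0.    -0.     0.375  0.     0.     0.   ] [0.497 0.18  0.157]
[0. 0. 1. 0. 0. 0.] [0.542 0.168 0.091]
```

Request:
step_arm(motion=[{"dx": 0.43,"dy": 0.26,"dz": 0.1,"wx": -0.024,"wy": 0.017,"wz": -0.088,"claw": 88},{"dx": 0.43,"dy": 0.26,"dz": 0.1,"wx": -0.024,"wy": 0.017,"wz": -0.088,"claw": 88},{"dx": 0.85,"dy": 0.517,"dz": 0.232,"wx": -0.047,"wy": 0.034,"wz": -0.176,"claw": 88},{"dx": 0.85,"dy": 0.517,"dz": 0.232,"wx": -0.047,"wy": 0.034,"wz": -0.176,"claw": 88},{"dx": 0.85,"dy": 0.517,"dz": 0.232,"wx": -0.047,"wy": 0.034,"wz": -0.176,"claw": 88},{"dx": 0.85,"dy": 0.517,"dz": 0.232,"wx": -0.047,"wy": 0.034,"wz": -0.176,"claw": 88}])

```text
clock: 6.1
tool_pos: [0.4798, 0.1829, 0.1827]
eef_rot: [0.135, 0.944, -0.041, 0.299]
contact_force: [-0.8, -0.4, -0.2]
opening: 0.994
finger_force: 0.0
```

```bash
python3 g3.py
python3 - <<'E'
from h import *
for n in("top",):
    p,d=viewer.snapshot(n); np.savez("top1.npz",p=p,d=d)
    cv2.imwrite("pics/top1.png",cv2.resize(np.ascontiguousarray(p[200:360,170:370,::-1]),None,fx=3,fy=3))
E
```

```text
6.1 [0.4798 0.1829 0.1827] [-1.03  0.71  0.4   2.4   2.34  0.37 -1.8 ]
[ 0.003  0.028  0.016 -0.001  0.001 -0.004] [0.481 0.185 0.182]
[ 0.    -0.     0.375  0.     0.     0.   ] [0.497 0.18  0.157]
[0. 0. 1. 0. 0. 0.] [0.542 0.168 0.091]
```

View pics/top1.png

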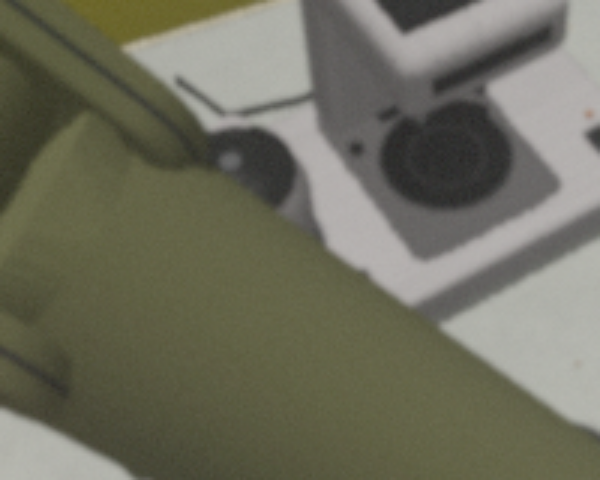

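The arm hides the handle in this view; the jug lid at about (250,165) is where it started. I'll go in along the tool axis.

Request:
step_arm(motion=[{"dx": 0.0,"dy": 0.03,"dz": 0.4,"wx": 0,"wy": 0,"wz": -0.004,"claw": 88},{"dx": 0.0,"dy": 0.03,"dz": 0.7,"wx": 0,"wy": 0,"wz": -0.004,"claw": 88},{"dx": 0.0,"dy": 0.03,"dz": 0.9,"wx": 0,"wy": 0,"wz": -0.004,"claw": 88},{"dx": 0.0,"dy": 0.03,"dz": 0.9,"wx": 0,"wy": 0,"wz": -0.004,"claw": 88}])

```text
clock: 6.55
tool_pos: [0.5198, 0.1754, 0.1226]
eef_rot: [0.127, 0.945, -0.043, 0.298]
contact_force: [-0.6, -0.4, 0.0]
opening: 0.998
finger_force: 0.0
```

```bash
python3 g3.py; python3 st.py
```

```text
6.55 [0.5198 0.1754 0.1226] [-0.86  0.84  0.27  2.35  2.45  0.49 -1.86]
[-0.015 -0.018 -0.891 -0.001  0.001  0.002] [0.481 0.185 0.182]
[ 0.    -0.     0.375  0.     0.     0.   ] [0.497 0.18  0.157]
[0. 0. 1. 0. 0. 0.] [0.542 0.168 0.091]
t 6.55 tcp [0.5198 0.1754 0.1226] graspB [-0.1131  0.1872] 0.1381 psi 164.59 al 54.91
q [-0.86  0.84  0.27  2.35  2.45  0.49 -1.86] F_brewer [-0.6 -0.3  0. ] M [ 0.2   0.35 -0.  ] open 0.9977254542435251 0.0
```

Request:
step_arm(motion=[{"dx": -0.015,"dy": -0.018,"dz": 0.25,"wx": 0,"wy": 0,"wz": 0.002,"claw": 88},{"dx": -0.015,"dy": -0.018,"dz": 0.48,"wx": 0,"wy": 0,"wz": 0.002,"claw": 88},{"dx": -0.015,"dy": -0.018,"dz": 0.48,"wx": 0,"wy": 0,"wz": 0.002,"claw": 88},{"dx": -0.015,"dy": -0.018,"dz": 0.48,"wx": 0,"wy": 0,"wz": 0.002,"claw": 50},{"dx": -0.015,"dy": -0.018,"dz": 0.48,"wx": 0,"wy": 0,"wz": 0.002,"claw": 35},{"dx": -0.015,"dy": -0.018,"dz": 0.48,"wx": 0,"wy": 0,"wz": 0.002,"claw": 28}], force=4)

```text
clock: 7.15
tool_pos: [0.5402, 0.1696, 0.0937]
eef_rot: [0.128, 0.945, -0.04, 0.299]
contact_force: [0.3, -0.2, -0.0]
opening: 0.75
finger_force: 0.0
```

Request:
step_arm(motion=[{"dx": 0,"dy": 0,"dz": 0,"wx": 0,"wy": 0,"wz": 0,"claw": 24},{"dx": 0,"dy": 0,"dz": 0,"wx": 0,"wy": 0,"wz": 0,"claw": 20},{"dx": 0,"dy": 0,"dz": 0,"wx": 0,"wy": 0,"wz": 0,"claw": 14},{"dx": 0,"dy": 0,"dz": 0,"wx": 0,"wy": 0,"wz": 0,"claw": 8},{"dx": 0,"dy": 0,"dz": 0,"wx": 0,"wy": 0,"wz": 0,"claw": 8}], force=4)

```text
clock: 7.65
tool_pos: [0.5405, 0.1691, 0.0929]
eef_rot: [0.129, 0.945, -0.041, 0.298]
contact_force: [-0.8, 0.1, -0.2]
opening: 0.3
finger_force: 0.0
```

```bash
python3 st.py
python3 - <<'E'
from h import *
p,d=viewer.snapshot("scene"); np.savez("scene1.npz",p=p,d=d)
cv2.imwrite("pics/scene1.png",cv2.resize(np.ascontiguousarray(p[180:340,200:400,::-1]),None,fx=3,fy=3))
E
```

```text
t 7.65 tcp [0.5405 0.1691 0.0929] graspB [-0.0935  0.1778] 0.1084 psi 164.51 al 54.94
q [-0.79  0.91  0.22  2.31  2.49  0.53 -1.89] F_brewer [-0.8  0.2 -0.2] M [0.16 0.32 0.06] open 0.30017577284316016 0.0
```

View pics/scene1.png

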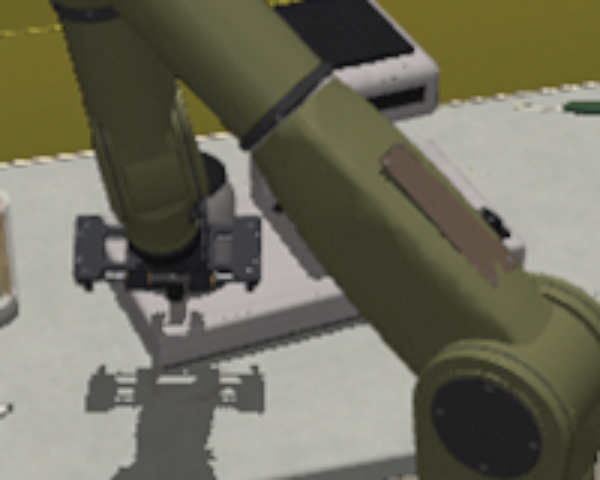

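The gripper is at the handle, whose foot is at (178,292), centred between the fingers. I'll finish closing.

Request:
step_arm(motion=[{"dx": 0,"dy": 0,"dz": 0,"wx": 0,"wy": 0,"wz": 0,"claw": 8},{"dx": 0,"dy": 0,"dz": 0,"wx": 0,"wy": 0,"wz": 0,"claw": 8},{"dx": 0,"dy": 0,"dz": 0,"wx": 0,"wy": 0,"wz": 0,"claw": 8},{"dx": 0,"dy": 0,"dz": 0,"wx": 0,"wy": 0,"wz": 0,"claw": 8}], force=4)

```text
clock: 8.1
tool_pos: [0.5405, 0.1692, 0.0929]
eef_rot: [0.128, 0.945, -0.041, 0.298]
contact_force: [0.7, 1.2, 0.2]
opening: 0.202
finger_force: 4.0
```

Request:
step_arm(motion=[{"dx": 0,"dy": 0,"dz": 0,"wx": 0,"wy": 0,"wz": 0,"claw": 8},{"dx": 0,"dy": 0,"dz": 0,"wx": 0,"wy": 0,"wz": 0,"claw": 8},{"dx": 0,"dy": 0,"dz": 0,"wx": 0,"wy": 0,"wz": 0,"claw": 8}], force=20)

```text
clock: 8.4
tool_pos: [0.5406, 0.1692, 0.0929]
eef_rot: [0.128, 0.945, -0.041, 0.298]
contact_force: [0.7, 0.2, -1.5]
opening: 0.2
finger_force: 20.0
```

```bash
python3 st.py
```

```text
t 8.4 tcp [0.5406 0.1692 0.0929] graspB [-0.0934  0.1779] 0.1084 psi 164.51 al 54.94
q [-0.79  0.91  0.22  2.31  2.49  0.53 -1.89] F_brewer [ 0.7  0.1 -1.5] M [0.32 0.37 0.03] open 0.19979805128181027 19.996672002598643
```

```bash
cat > slide.py <<'E'
from kin import *
from plant import get_state
def slide(wps,n,z=.1084,al=54.94,off=.1):
    """wps: jug axis (x,y) brewer and angle deg; n rows per segment"""
    s=get_state(); p0=np.array(s["tool_pos"]); r0=Ro.from_quat(s["eef_rot"]); q=np.array(s["q"]);k=0
    W=[wps[0]]
    for a,b,m in zip(wps,wps[1:],n): W+=list(np.linspace(a,b,m+1)[1:])
    for i,(x,y,f) in enumerate(W[1:]):
        def T(x,y,f): 
            fr=np.radians(f); return tgt((x-off*np.cos(fr),y-off*np.sin(fr)),8.55+f,al,z,0,1)
        p,r=T(x,y,f); sh=share(p0,r0,p,r); q,e,a=ik(p,r,q); k+=1
        print(sh.round(3).tolist(),"jug",np.round([x,y,f],3),"q4",q[3].round(2),q[5].round(2),round(e,4))
        if i+2<len(W):
            if k==8 or abs(share(p0,r0,*T(*W[i+2]))[:3]).max()>1: print("-- new call"); p0,r0=p,r;k=0
E
python3 -c "
from slide import *
slide([np.array(v) for v in ((-.002,.137,-24.05),(-.05,.04,-10),(-.056,-.065,0))],[9,9])"
```

```text
[0.003, -0.182, -0.002, -0.005, 0.0, -0.007] jug [-7.0000e-03  1.2600e-01 -2.2489e+01] q4 2.35 0.58 0.0
[0.007, -0.362, -0.004, -0.01, 0.0, -0.014] jug [-1.3000e-02  1.1500e-01 -2.0928e+01] q4 2.38 0.64 0.0
[0.01, -0.543, -0.007, -0.015, 0.0, -0.021] jug [-1.8000e-02  1.0500e-01 -1.9367e+01] q4 2.42 0.69 0.0
[0.013, -0.723, -0.008, -0.02, 0.0, -0.028] jug [ -0.023   0.094 -17.806] q4 2.46 0.75 0.0
[0.015, -0.904, -0.01, -0.025, 0.0, -0.035] jug [ -0.029   0.083 -16.244] q4 2.49 0.8 0.0
-- new call
[0.021, -0.178, -0.015, -0.005, -0.0, -0.007] jug [ -0.034   0.072 -14.683] q4 2.52 0.86 0.0
[0.042, -0.357, -0.029, -0.01, -0.0, -0.014] jug [ -0.039   0.062 -13.122] q4 2.55 0.91 0.0
[0.062, -0.535, -0.043, -0.015, 0.0, -0.021] jug [ -0.045   0.051 -11.561] q4 2.56 1.06 0.0
[0.081, -0.713, -0.057, -0.02, 0.0, -0.028] jug [ -0.05   0.04 -10.  ] q4 2.56 1.65 0.0001
[0.052, -0.877, -0.036, -0.023, 0.0, -0.033] jug [-0.051  0.028 -8.889] q4 2.56 1.67 0.0006
-- new call
[-0.012, -0.167, 0.008, -0.004, -0.0, -0.005] jug [-0.051  0.017 -7.778] q4 2.56 1.63 0.0007
[-0.024, -0.334, 0.017, -0.007, -0.0, -0.01] jug [-5.200e-02  5.000e-03 -6.667e+00] q4 2.56 1.6 0.0002
[-0.037, -0.501, 0.026, -0.011, -0.0, -0.015] jug [-0.053 -0.007 -5.556] q4 2.56 1.55 0.0
[-0.05, -0.668, 0.035, -0.014, -0.0, -0.02] jug [-0.053 -0.018 -4.444] q4 2.55 1.5 0.0
[-0.063, -0.835, 0.044, -0.018, -0.0, -0.025] jug [-0.054 -0.03  -3.333] q4 2.53 1.45 0.0
-- new call
[-0.0, -0.168, 0.0, -0.004, -0.0, -0.005] jug [-0.055 -0.042 -2.222] q4 2.52 1.4 0.0
[-0.001, -0.335, 0.001, -0.007, -0.0, -0.01] jug [-0.055 -0.053 -1.111] q4 2.5 1.34 0.0
[-0.002, -0.503, 0.001, -0.011, -0.0, -0.015] jug [-0.056 -0.065  0.   ] q4 2.48 1.28 0.0
```

```bash
python3 -c "
from slide import *
slide([np.array(v) for v in ((-.002,.137,-24.05),(-.012,.07,-22),(-.03,.035,-16),(-.05,.0,-8),(-.052,-.065,0))],[6,4,4,6])"
```

```text
[-0.033, -0.144, 0.023, -0.001, 0.0, -0.001] jug [-4.0000e-03  1.2600e-01 -2.3708e+01] q4 2.32 0.55 0.0
[-0.064, -0.287, 0.045, -0.002, 0.0, -0.003] jug [-5.0000e-03  1.1500e-01 -2.3367e+01] q4 2.34 0.58 0.0
[-0.095, -0.429, 0.067, -0.003, 0.0, -0.005] jug [-7.0000e-03  1.0400e-01 -2.3025e+01] q4 2.36 0.61 0.0
[-0.126, -0.572, 0.089, -0.004, 0.0, -0.006] jug [-9.0000e-03  9.2000e-02 -2.2683e+01] q4 2.38 0.63 0.0
[-0.157, -0.714, 0.111, -0.005, 0.0, -0.008] jug [-1.0000e-02  8.1000e-02 -2.2342e+01] q4 2.39 0.66 0.0
[-0.188, -0.857, 0.132, -0.007, 0.0, -0.009] jug [-1.2e-02  7.0e-02 -2.2e+01] q4 2.41 0.68 0.0
-- new call
[0.009, -0.152, -0.006, -0.005, -0.0, -0.007] jug [-1.60e-02  6.10e-02 -2.05e+01] q4 2.44 0.73 0.0
[0.017, -0.303, -0.012, -0.01, -0.0, -0.014] jug [ -0.021   0.053 -19.   ] q4 2.47 0.77 0.0
[0.025, -0.455, -0.017, -0.014, -0.0, -0.02] jug [ -0.026   0.044 -17.5  ] q4 2.49 0.82 0.0
[0.032, -0.606, -0.022, -0.019, -0.0, -0.027] jug [ -0.03    0.035 -16.   ] q4 2.52 0.86 0.0
[0.042, -0.77, -0.029, -0.026, -0.0, -0.036] jug [ -0.035   0.026 -14.   ] q4 2.54 0.9 0.0
[0.051, -0.933, -0.035, -0.032, -0.0, -0.045] jug [ -0.04    0.018 -12.   ] q4 2.56 0.95 0.0
-- new call
[0.031, -0.159, -0.022, -0.006, -0.0, -0.009] jug [-4.5e-02  9.0e-03 -1.0e+01] q4 2.56 1.07 0.0
[0.061, -0.318, -0.043, -0.013, -0.0, -0.018] jug [-0.05  0.   -8.  ] q4 2.56 1.28 0.0
[0.039, -0.477, -0.028, -0.017, -0.0, -0.024] jug [-0.05  -0.011 -6.667] q4 2.55 1.23 0.0
[0.017, -0.636, -0.012, -0.021, -0.0, -0.03] jug [-0.051 -0.022 -5.333] q4 2.55 1.18 0.0
[-0.005, -0.795, 0.004, -0.026, -0.0, -0.036] jug [-0.051 -0.032 -4.   ] q4 2.53 1.13 0.0
[-0.028, -0.954, 0.02, -0.03, -0.0, -0.042] jug [-0.051 -0.043 -2.667] q4 2.52 1.07 0.0
-- new call
[-0.002, -0.161, 0.001, -0.004, 0.0, -0.006] jug [-0.052 -0.054 -1.333] q4 2.5 1.01 0.0
[-0.004, -0.323, 0.003, -0.009, 0.0, -0.012] jug [-0.052 -0.065  0.   ] q4 2.48 0.95 0.0
```

Run:
```python
from slide import *
s=get_state(); p0=np.array(s["tool_pos"]); r0=Ro.from_quat(s["eef_rot"])
p,r=tgt((-.0934,.1779),-15.49,64,.108,0,1); print(share(p0,r0,p,r).round(3), ik(p,r,np.array(s["q"])))
slide([np.array(v) for v in ((-.002,.137,-24.05),(-.012,.07,-22),(-.03,.035,-16),(-.05,.0,-8),(-.056,-.065,0))],[6,4,4,6],z=.108,al=64)
```

```text
[ 0.04  -0.     0.002 -0.     0.05   0.   ] (array([-0.73772238,  0.85489714,  0.25547266,  2.21752329,  2.52889701,
        0.26134538, -1.81913789]), np.float64(1.258951509865745e-07), 7.346773077033699e-07)
[0.008, -0.144, 0.025, -0.001, 0.05, -0.002] jug [-4.0000e-03  1.2600e-01 -2.3708e+01] q4 2.23 0.29 0.0
[-0.023, -0.287, 0.046, -0.002, 0.05, -0.003] jug [-5.0000e-03  1.1500e-01 -2.3367e+01] q4 2.25 0.31 0.0
[-0.054, -0.43, 0.068, -0.003, 0.05, -0.005] jug [-7.0000e-03  1.0400e-01 -2.3025e+01] q4 2.26 0.33 0.0
[-0.085, -0.573, 0.09, -0.004, 0.05, -0.006] jug [-9.0000e-03  9.2000e-02 -2.2683e+01] q4 2.28 0.35 0.0
[-0.116, -0.715, 0.112, -0.005, 0.05, -0.008] jug [-1.0000e-02  8.1000e-02 -2.2342e+01] q4 2.29 0.37 0.0
[-0.148, -0.858, 0.134, -0.006, 0.05, -0.01] jug [-1.2e-02  7.0e-02 -2.2e+01] q4 2.3 0.39 0.0
-- new call
[0.01, -0.152, -0.005, -0.004, -0.0, -0.007] jug [-1.60e-02  6.10e-02 -2.05e+01] q4 2.33 0.42 0.0
[0.019, -0.305, -0.009, -0.007, -0.0, -0.015] jug [ -0.021   0.053 -19.   ] q4 2.35 0.46 0.0
[0.027, -0.457, -0.013, -0.011, -0.0, -0.022] jug [ -0.026   0.044 -17.
[... 330 characters left out ...]
 -0.005, -0.0, -0.01] jug [-4.5e-02  9.0e-03 -1.0e+01] q4 2.45 0.59 0.0
[0.067, -0.32, -0.032, -0.01, -0.0, -0.02] jug [-0.05  0.   -8.  ] q4 2.46 0.61 0.0
[0.05, -0.482, -0.025, -0.013, -0.0, -0.027] jug [-0.051 -0.011 -6.667] q4 2.46 0.6 0.0
[0.033, -0.643, -0.016, -0.016, -0.0, -0.033] jug [-0.052 -0.022 -5.333] q4 2.45 0.6 0.0
[0.016, -0.805, -0.008, -0.019, -0.0, -0.04] jug [-0.053 -0.032 -4.   ] q4 2.44 0.59 0.0
[-0.002, -0.966, 0.001, -0.023, -0.0, -0.047] jug [-0.054 -0.043 -2.667] q4 2.43 0.58 0.0
-- new call
[0.005, -0.163, -0.003, -0.003, -0.0, -0.007] jug [-0.055 -0.054 -1.333] q4 2.42 0.56 0.0
[0.01, -0.325, -0.005, -0.006, 0.0, -0.013] jug [-0.056 -0.065  0.   ] q4 2.4 0.54 0.0
```

Good margins at a 64° lean. I'll loosen, tilt and re-grip.

Request:
step_arm(motion=[{"dx": 0,"dy": 0,"dz": 0,"wx": 0,"wy": 0,"wz": 0,"claw": 26},{"dx": 0,"dy": 0,"dz": 0,"wx": 0,"wy": 0,"wz": 0,"claw": 26},{"dx": 0.02,"dy": 0,"dz": 0,"wx": 0,"wy": 0.025,"wz": 0,"claw": 26},{"dx": 0.04,"dy": 0,"dz": 0.002,"wx": 0,"wy": 0.05,"wz": 0,"claw": 26},{"dx": 0.04,"dy": 0,"dz": 0.002,"wx": 0,"wy": 0.05,"wz": 0,"claw": 26},{"dx": 0.04,"dy": 0,"dz": 0.002,"wx": 0,"wy": 0.05,"wz": 0,"claw": 26}], force=4)

```text
clock: 9.0
tool_pos: [0.5382, 0.1696, 0.0911]
eef_rot: [0.132, 0.965, -0.03, 0.224]
contact_force: [-0.1, 0.2, 0.3]
opening: 0.293
finger_force: 0.0
```

Request:
step_arm(motion=[{"dx": 0,"dy": 0,"dz": 0,"wx": 0,"wy": 0,"wz": 0,"claw": 8},{"dx": 0,"dy": 0,"dz": 0,"wx": 0,"wy": 0,"wz": 0,"claw": 8},{"dx": 0,"dy": 0,"dz": 0,"wx": 0,"wy": 0,"wz": 0,"claw": 8},{"dx": 0,"dy": 0,"dz": 0,"wx": 0,"wy": 0,"wz": 0,"claw": 8}], force=20)

```text
clock: 9.4
tool_pos: [0.537, 0.1701, 0.0903]
eef_rot: [0.131, 0.966, -0.031, 0.222]
contact_force: [-2.4, 0.5, -1.9]
opening: 0.199
finger_force: 20.0
```

```bash
python3 st.py; python3 -c "
from slide import *
slide([np.array(v) for v in ((-.002,.137,-24.05),(-.012,.07,-22),(-.03,.035,-16),(-.05,.0,-8),(-.056,-.065,0))],[6,4,4,6],z=.108,al=64)"|head -7
```

```text
t 9.4 tcp [0.537  0.1701 0.0903] graspB [-0.0945  0.1782] 0.1074 psi 164.55 al 64.04
q [-0.73  0.85  0.24  2.23  2.52  0.27 -1.81] F_brewer [-2.3  0.8 -1.9] M [ 0.26  0.52 -0.03] open 0.19896746479651042 19.998320625163615
[-0.051, -0.142, 0.017, -0.001, -0.0, -0.001] jug [-4.0000e-03  1.2600e-01 -2.3708e+01] q4 2.23 0.29 0.0
[-0.085, -0.285, 0.034, -0.002, -0.0, -0.003] jug [-5.0000e-03  1.1500e-01 -2.3367e+01] q4 2.25 0.31 0.0
[-0.119, -0.428, 0.05, -0.003, -0.0, -0.005] jug [-7.0000e-03  1.0400e-01 -2.3025e+01] q4 2.26 0.33 0.0
[-0.153, -0.571, 0.067, -0.004, -0.0, -0.006] jug [-9.0000e-03  9.2000e-02 -2.2683e+01] q4 2.28 0.35 0.0
[-0.187, -0.714, 0.084, -0.004, -0.0, -0.008] jug [-1.0000e-02  8.1000e-02 -2.2342e+01] q4 2.29 0.37 0.0
[-0.221, -0.856, 0.1, -0.005, -0.0, -0.01] jug [-1.2e-02  7.0e-02 -2.2e+01] q4 2.3 0.39 0.0
-- new call
```

Request:
step_arm(motion=[{"dx": -0.034,"dy": -0.143,"dz": 0.0166,"wx": -0.001,"wy": 0,"wz": -0.001,"claw": 8},{"dx": -0.068,"dy": -0.286,"dz": 0.033,"wx": -0.002,"wy": 0,"wz": -0.003,"claw": 8},{"dx": -0.102,"dy": -0.429,"dz": 0.05,"wx": -0.003,"wy": 0,"wz": -0.005,"claw": 8},{"dx": -0.136,"dy": -0.571,"dz": 0.0665,"wx": -0.004,"wy": 0,"wz": -0.006,"claw": 8},{"dx": -0.17,"dy": -0.714,"dz": 0.083,"wx": -0.004,"wy": 0,"wz": -0.008,"claw": 8},{"dx": -0.204,"dy": -0.857,"dz": 0.1,"wx": -0.005,"wy": 0,"wz": -0.01,"claw": 8}])

```text
clock: 10.0
tool_pos: [0.5374, 0.1013, 0.0905]
eef_rot: [0.111, 0.968, -0.025, 0.224]
contact_force: [-0.4, 4.1, -1.0]
opening: 0.206
finger_force: 21.1
```

```bash
python3 st.py; python3 -c "
from slide import *
slide([np.array(v) for v in ((-.013,.07,-22),(-.03,.035,-16),(-.05,.0,-8),(-.056,-.065,0))],[4,4,6],z=.1074,al=64)"
```

```text
t 10.0 tcp [0.5374 0.1013 0.0905] graspB [-0.1045  0.1098] 0.1076 psi 166.89 al 63.98
q [-0.51  0.84  0.14  2.31  2.69  0.4  -1.79] F_brewer [ 0.2  4.1 -1. ] M [0.88 0.41 0.79] open 0.20609137601013472 21.123074087072382
[0.012, -0.185, -0.003, -0.002, 0.0, -0.006] jug [-1.70e-02  6.10e-02 -2.05e+01] q4 2.33 0.43 0.0
[0.019, -0.336, -0.007, -0.006, 0.0, -0.014] jug [ -0.022   0.053 -19.   ] q4 2.35 0.46 0.0
[0.026, -0.488, -0.011, -0.01, 0.0, -0.021] jug [ -0.026   0.044 -17.5  ] q4 2.38 0.49 0.0
[0.031, -0.639, -0.014, -0.013, 0.0, -0.029] jug [ -0.03    0.035 -16.   ] q4 2.39 0.52 0.0
[0.043, -0.803, -0.02, -0.018, 0.0, -0.039] jug [ -0.035   0.026 -14.   ] q4 2.42 0.54 0.0
[0.053, -0.968, -0.025, -0.023, 0.0, -0.049] jug [ -0.04    0.018 -12.   ] q4 2.43 0.57 0.0
-- new call
[0.034, -0.16, -0.017, -0.005, -0.0, -0.01] jug [-4.5e-02  9.0e-03 -1.0e+01] q4 2.45 0.59 0.0
[0.067, -0.32, -0.032, -0.01, -0.0, -0.02] jug [-0.05  0.   -8.  ] q4 2.46 0.61 0.0
[0.05, -0.482, -0.025, -0.013, -0.0, -0.027] jug [-0.051 -0.011 -6.667] q4 2.46 0.61 0.0
[0.033, -0.643, -0.016, -0.016, -0.0, -0.033] jug [-0.052 -0.022 -5.333] q4 2.45 0.6 0.0
[0.016, -0.805, -0.008, -0.019, -0.0, -0.04] jug [-0.053 -0.032 -4.   ] q4 2.44 0.59 0.0
[-0.002, -0.966, 0.001, -0.023, -0.0, -0.047] jug [-0.054 -0.043 -2.667] q4 2.43 0.58 0.0
-- new call
[0.005, -0.163, -0.003, -0.003, -0.0, -0.007] jug [-0.055 -0.054 -1.333] q4 2.42 0.56 0.0
[0.01, -0.325, -0.005, -0.006, 0.0, -0.013] jug [-0.056 -0.065  0.   ] q4 2.4 0.54 0.0
```

Request:
step_arm(motion=[{"dx": 0.009,"dy": -0.152,"dz": -0.004,"wx": -0.003,"wy": 0,"wz": -0.007,"claw": 8},{"dx": 0.018,"dy": -0.305,"dz": -0.009,"wx": -0.007,"wy": 0,"wz": -0.014,"claw": 8},{"dx": 0.026,"dy": -0.457,"dz": -0.013,"wx": -0.011,"wy": 0,"wz": -0.022,"claw": 8},{"dx": 0.034,"dy": -0.61,"dz": -0.0165,"wx": -0.014,"wy": 0,"wz": -0.03,"claw": 8},{"dx": 0.045,"dy": -0.774,"dz": -0.022,"wx": -0.019,"wy": 0,"wz": -0.04,"claw": 8},{"dx": 0.055,"dy": -0.939,"dz": -0.027,"wx": -0.024,"wy": 0,"wz": -0.05,"claw": 8}], force=45)

```text
clock: 10.6
tool_pos: [0.5154, 0.0288, 0.0907]
eef_rot: [0.027, 0.974, -0.006, 0.226]
contact_force: [1.1, 3.0, -3.1]
opening: 0.197
finger_force: 45.6
```

Request:
step_arm(motion=[{"dx": 0.034,"dy": -0.16,"dz": -0.017,"wx": -0.005,"wy": 0,"wz": -0.01,"claw": 8},{"dx": 0.067,"dy": -0.32,"dz": -0.0325,"wx": -0.01,"wy": 0,"wz": -0.02,"claw": 8},{"dx": 0.05,"dy": -0.482,"dz": -0.0245,"wx": -0.013,"wy": 0,"wz": -0.027,"claw": 8},{"dx": 0.033,"dy": -0.643,"dz": -0.016,"wx": -0.016,"wy": 0,"wz": -0.033,"claw": 8},{"dx": 0.033,"dy": -0.643,"dz": -0.016,"wx": -0.016,"wy": 0,"wz": -0.033,"claw": 8}])

```text
clock: 11.1
tool_pos: [0.5087, -0.0257, 0.0906]
eef_rot: [-0.025, 0.974, 0.005, 0.225]
contact_force: [0.4, 0.9, -2.6]
opening: 0.198
finger_force: 44.8
```

```bash
python3 st.py
python3 - <<'E'
from h import *
for n in ("top","scene"):
    p,d=viewer.snapshot(n); np.savez(n+"2.npz",p=p,d=d)
    cv2.imwrite(f"pics/{n}2.png",cv2.resize(np.ascontiguousarray(p[180:340,200:400,::-1]),None,fx=2,fy=2))
cv2.imwrite("pics/both2.png",np.hstack([cv2.imread("pics/top2.png"),cv2.imread("pics/scene2.png")]))
E
```

```text
t 11.1 tcp [ 0.5087 -0.0257  0.0906] graspB [-0.1523 -0.0137] 0.1077 psi -177.02 al 64.0
q [-0.05  0.84  0.02  2.46  3.18  0.61 -1.59] F_brewer [ 0.6  0.8 -2.6] M [0.16 0.66 0.11] open 0.19805379433862624 44.7589956689626
```

View pics/both2.png

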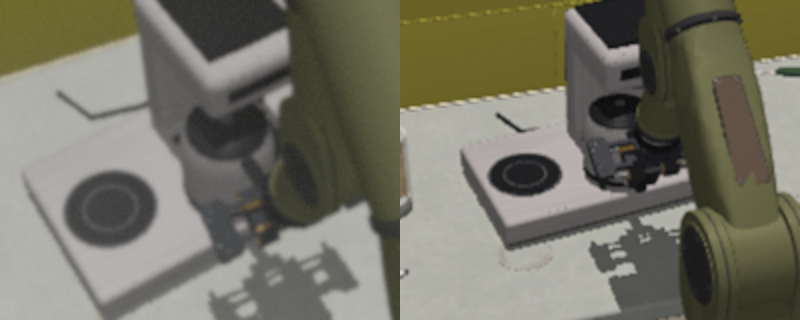

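The jug followed: in the left (top) half its lid is at about (225,130), left of the filter, and the keep-warm ring is clear at (110,208). I'll check the frame and the jug's position.

Run:
```python
from h import *
z=np.load("top2.npz"); P=cloud("top",z["d"]); p=z["p"].astype(int); b=(P[...,:2]-O)@R2; h=P[...,2]
# keep-warm ring
with np.errstate(invalid='ignore'):
    m=((abs(h-.05)<.012)&(abs(b[...,1]-.13)<.085)&(abs(b[...,0])<.09)&(p.max(-1)<100)).astype(np.uint8)
    k,l,st,ce=cv2.connectedComponentsWithStats(m); i=1+np.argmax(st[1:,4]); c=cv2.findContours((l==i).astype(np.uint8),0,2)[0][0]
    (u,v),ax,an=cv2.fitEllipse(c); print("ring px",u,v,ax,(ray("top",u,v,.05)[:2]-O)@R2)
    # jug points
    near=(b[...,0]>-.13)&(b[...,0]<.06)&(b[...,1]<.06)&(b[...,1]>-.08)
    for lo,hi in((.176,.186),(.16,.176),(.14,.16),(.12,.135),(.1,.12),(.08,.1),(.06,.08)):
        m=near&(h>lo)&(h<hi)
        if m.sum()>5:
            q=b[m]; 
            print(lo,m.sum(),q.min(0).round(3),q.max(0).round(3))
    m=near&(h>.07)&(h<.13)&(p.max(-1)>90)&(b[...,0]<.03)
    B=b[m]; f=lambda c:np.hypot(B[:,0]-c[0],B[:,1]-c[1])-.060
    from scipy.optimize import least_squares
    o=least_squares(f,[-.05,-.02],loss="soft_l1",f_scale=.002); print("axis",o.x,len(B),np.median(abs(o.fun)))
```

```text
ring px 254.7636260986328 284.03436279296875 (35.191715240478516, 44.51136016845703) [0.00179507 0.12885266]
0.176 414 [-0.086 -0.058] [-0.017  0.02 ]
0.16 569 [-0.129 -0.072] [0.001 0.03 ]
0.14 364 [-0.129 -0.075] [-0.01   0.038]
0.12 146 [-0.106 -0.063] [-0.016  0.039]
0.1 150 [-0.106 -0.064] [-0.028  0.039]
0.08 92 [-0.101  0.002] [-0.017  0.039]
0.06 68 [-0.106 -0.006] [0.052 0.039]
axis [-0.04531339 -0.02160322] 305 0.0005397582363309075
```

```bash
python3 -c "
from slide import *
slide([np.array(v) for v in ((-.0528,-.0234,-5.57),(-.056,-.068,0))],[6],z=.1074,al=64)"
```

```text
[-0.0, -0.125, 0.005, -0.003, -0.0, -0.004] jug [-0.053 -0.031 -4.642] q4 2.45 0.6 0.0
[-0.003, -0.237, 0.006, -0.005, -0.0, -0.009] jug [-0.054 -0.038 -3.713] q4 2.44 0.59 0.0
[-0.006, -0.349, 0.008, -0.007, -0.0, -0.014] jug [-0.054 -0.046 -2.785] q4 2.43 0.58 0.0
[-0.009, -0.46, 0.01, -0.01, -0.0, -0.018] jug [-0.055 -0.053 -1.857] q4 2.42 0.57 0.0
[-0.012, -0.572, 0.011, -0.012, -0.0, -0.023] jug [-0.055 -0.061 -0.928] q4 2.41 0.55 0.0
[-0.016, -0.684, 0.013, -0.014, -0.0, -0.028] jug [-0.056 -0.068  0.   ] q4 2.4 0.54 0.0
```

Request:
step_arm(motion=[{"dx": 0,"dy": -0.12,"dz": 0.005,"wx": -0.003,"wy": 0,"wz": -0.004,"claw": 8},{"dx": -0.003,"dy": -0.237,"dz": 0.006,"wx": -0.005,"wy": 0,"wz": -0.009,"claw": 8},{"dx": -0.006,"dy": -0.349,"dz": 0.008,"wx": -0.007,"wy": 0,"wz": -0.014,"claw": 8},{"dx": -0.009,"dy": -0.46,"dz": 0.01,"wx": -0.01,"wy": 0,"wz": -0.018,"claw": 8},{"dx": -0.012,"dy": -0.572,"dz": 0.011,"wx": -0.012,"wy": 0,"wz": -0.023,"claw": 8},{"dx": -0.016,"dy": -0.684,"dz": 0.013,"wx": -0.014,"wy": 0,"wz": -0.028,"claw": 8},{"dx": -0.016,"dy": -0.684,"dz": 0.013,"wx": -0.014,"wy": 0,"wz": -0.028,"claw": 8},{"dx": -0.016,"dy": -0.684,"dz": 0.013,"wx": -0.014,"wy": 0,"wz": -0.028,"claw": 8}])

```text
clock: 12.0
tool_pos: [0.5135, -0.0779, 0.0906]
eef_rot: [-0.074, 0.971, 0.017, 0.225]
contact_force: [1.0, 0.4, -3.2]
opening: 0.203
finger_force: 44.8
```

```bash
python3 st.py
python3 - <<'E'
from h import *
p,d=viewer.snapshot("top"); np.savez("top3.npz",p=p,d=d)
z=np.load("top3.npz"); P=cloud("top",d); p=p.astype(int); b=(P[...,:2]-O)@R2; h=P[...,2]
from scipy.optimize import least_squares
with np.errstate(invalid='ignore'):
    m=(b[...,0]>-.11)&(b[...,0]<.02)&(b[...,1]<.02)&(b[...,1]>-.13)&(h>.07)&(h<.13)&(p.max(-1)>90)
    B=b[m]; print(len(B))
    o=least_squares(lambda c:np.hypot(B[:,0]-c[0],B[:,1]-c[1])-.060,[-.05,-.06],loss="soft_l1",f_scale=.002); print("axis",o.x,np.median(abs(o.fun)))
    m=(h>.07)&(h<.13)&(b[...,0]>-.1)&(b[...,0]<0)&(abs(b[...,1])<.05); print("left edge y",np.percentile(b[m][:,1],[95,98,99]))
E
python3 -c "
from slide import *
slide([np.array(v) for v in ((-.056,-.068,0),(-.01,-.068,0))],[16],z=.1074,al=64)"
```

```text
t 12.0 tcp [ 0.5135 -0.0779  0.0906] graspB [-0.1553 -0.0669] 0.1076 psi -171.27 al 63.97
q [ 0.14  0.83 -0.    2.41  3.39  0.55 -1.51] F_brewer [ 1.   0.3 -3.2] M [0.1  0.55 0.18] open 0.20328603559742833 44.81379546225071
338
axis [-0.0482925  -0.06391162] 0.0006956311728121903
left edge y [-0.00396066 -0.00355716 -0.00340223]
[-0.023, -0.014, 0.015, 0.0, 0.0, 0.001] jug [-0.053 -0.068  0.   ] q4 2.39 0.53 0.0
[-0.055, -0.014, 0.03, 0.0, 0.0, 0.001] jug [-0.05  -0.068  0.   ] q4 2.39 0.52 0.0
[-0.087, -0.014, 0.046, 0.0, 0.0, 0.001] jug [-0.047 -0.068  0.   ] q4 2.38 0.51 0.0
[-0.12, -0.014, 0.062, 0.0, 0.0, 0.001] jug [-0.044 -0.068  0.   ] q4 2.37 0.5 0.0
[-0.152, -0.014, 0.078, 0.0, 0.0, 0.001] jug [-0.042 -0.068  0.   ] q4 2.36 0.5 0.0
[-0.184, -0.014, 0.093, 0.0, 0.0, 0.001] jug [-0.039 -0.068  0.   ] q4 2.35 0.49 0.0
[-0.217, -0.015, 0.109, 0.0, 0.0, 0.001] jug [-0.036 -0.068  0.   ] q4 2.35 0.48 0.0
[-0.249, -0.015, 0.125, 0.0, 0.0, 0.001] jug [-0.033 -0.068  0.   ] q4 2.34 0.47 0.0
-- new call
[-0.032, 0.0, 0.016, 0.0, 0.0, 0.0] jug [-0.03  -0.068  0.   ] q4 2.33 0.46 0.0
[-0.065, 0.0, 0.032, 0.0, 0.0, 0.0] jug [-0.027 -0.068  0.   ] q4 2.32 0.46 0.0
[-0.097, 0.0, 0.047, 0.0, 0.0, 0.0] jug [-0.024 -0.068  0.   ] q4 2.32 0.45 0.0
[-0.129, 0.0, 0.063, 0.0, 0.0, 0.0] jug [-0.022 -0.068  0.   ] q4 2.31 0.44 0.0
[-0.162, 0.0, 0.079, 0.0, 0.0, 0.0] jug [-0.019 -0.068  0.   ] q4 2.3 0.43 0.0
[-0.194, -0.0, 0.095, 0.0, 0.0, 0.0] jug [-0.016 -0.068  0.   ] q4 2.29 0.43 0.0
[-0.226, -0.0, 0.11, 0.0, 0.0, 0.0] jug [-0.013 -0.068  0.   ] q4 2.28 0.42 0.0
[-0.258, 0.0, 0.126, 0.0, 0.0, 0.0] jug [-0.01  -0.068  0.   ] q4 2.28 0.41 0.0
```

Request:
step_arm(motion=[{"dx": -0.022,"dy": -0.015,"dz": 0.012,"wx": 0,"wy": 0,"wz": 0,"claw": 8},{"dx": -0.045,"dy": -0.03,"dz": 0.023,"wx": 0,"wy": 0,"wz": 0,"claw": 8},{"dx": -0.067,"dy": -0.03,"dz": 0.033,"wx": 0,"wy": 0,"wz": 0,"claw": 8},{"dx": -0.09,"dy": -0.03,"dz": 0.044,"wx": 0,"wy": 0,"wz": 0,"claw": 8},{"dx": -0.09,"dy": -0.03,"dz": 0.044,"wx": 0,"wy": 0,"wz": 0,"claw": 8}])

```text
clock: 12.55
tool_pos: [0.5201, -0.0793, 0.0903]
eef_rot: [-0.074, 0.972, 0.017, 0.223]
contact_force: [-4.1, -0.2, -0.9]
opening: 0.201
finger_force: 44.9
```

```bash
python3 st.py
```

```text
t 12.55 tcp [ 0.5201 -0.0793  0.0903] graspB [-0.149  -0.0693] 0.1074 psi -171.25 al 64.15
q [ 0.15  0.83 -0.01  2.39  3.39  0.52 -1.52] F_brewer [-4.1  0.4 -0.9] M [0.16 1.07 0.23] open 0.20148626269714123 44.85890306857989
```

Request:
step_arm(motion=[{"dx": -0.022,"dy": 0,"dz": 0.011,"wx": 0,"wy": 0,"wz": 0,"claw": 8},{"dx": -0.045,"dy": 0,"dz": 0.022,"wx": 0,"wy": 0,"wz": 0,"claw": 8},{"dx": -0.067,"dy": 0,"dz": 0.033,"wx": 0,"wy": 0,"wz": 0,"claw": 8},{"dx": -0.09,"dy": 0,"dz": 0.044,"wx": 0,"wy": 0,"wz": 0,"claw": 8},{"dx": -0.09,"dy": 0,"dz": 0.044,"wx": 0,"wy": 0,"wz": 0,"claw": 8}])

```text
clock: 13.05
tool_pos: [0.5283, -0.0789, 0.0903]
eef_rot: [-0.074, 0.972, 0.017, 0.223]
contact_force: [-5.9, 0.2, 0.9]
opening: 0.202
finger_force: 44.8
```

```bash
python3 st.py
```

```text
t 13.05 tcp [ 0.5283 -0.0789  0.0903] graspB [-0.1408 -0.0701] 0.1074 psi -171.32 al 64.13
q [ 0.15  0.83 -0.01  2.36  3.39  0.5  -1.53] F_brewer [-5.8  1.   0.9] M [-0.01  1.31  0.19] open 0.20192199642514852 44.75009556859732
```

Request:
step_arm(motion=[{"dx": -0.022,"dy": 0.003,"dz": 0.011,"wx": 0,"wy": 0,"wz": 0,"claw": 8},{"dx": -0.045,"dy": 0.006,"dz": 0.022,"wx": 0,"wy": 0,"wz": 0,"claw": 8},{"dx": -0.067,"dy": 0.008,"dz": 0.033,"wx": 0,"wy": 0,"wz": 0,"claw": 8},{"dx": -0.067,"dy": 0.008,"dz": 0.033,"wx": 0,"wy": 0,"wz": 0,"claw": 8}])

```text
clock: 13.45
tool_pos: [0.529, -0.0787, 0.0902]
eef_rot: [-0.073, 0.973, 0.016, 0.219]
contact_force: [-16.7, -2.4, 15.2]
opening: 0.198
finger_force: 44.8
```

```bash
python3 st.py
```

```text
t 13.45 tcp [ 0.529  -0.0787  0.0902] graspB [-0.1399 -0.07  ] 0.1074 psi -171.46 al 64.59
q [ 0.14  0.82 -0.01  2.35  3.39  0.48 -1.53] F_brewer [-16.9   0.1  15.2] M [-0.16  1.98  0.19] open 0.19844682122470875 44.7928633634001
```

Request:
step_arm(motion=[{"dx": -0.022,"dy": 0.003,"dz": 0.011,"wx": 0,"wy": 0,"wz": 0,"claw": 8},{"dx": -0.045,"dy": 0.006,"dz": 0.022,"wx": 0,"wy": 0,"wz": 0,"claw": 8},{"dx": -0.045,"dy": 0.006,"dz": 0.022,"wx": 0,"wy": 0,"wz": 0,"claw": 8}])

```text
clock: 13.75
tool_pos: [0.5315, -0.0781, 0.0901]
eef_rot: [-0.072, 0.973, 0.016, 0.218]
contact_force: [-22.5, -3.1, 20.7]
opening: 0.199
finger_force: 44.7
```

```bash
python3 st.py
```

```text
t 13.75 tcp [ 0.5315 -0.0781  0.0901] graspB [-0.1373 -0.0698] 0.1073 psi -171.52 al 64.72
q [ 0.14  0.82 -0.01  2.35  3.39  0.47 -1.54] F_brewer [-22.7   0.3  20.7] M [-0.24  2.28  0.04] open 0.1993466035235684 44.74117808464557
```

Run:
```python
from h import *
L=[]
for n,(y,x) in (("top",(200,240)),("scene",(190,250))):
    p,d=viewer.snapshot(n); np.savez(n+"4.npz",p=p,d=d)
    L.append(cv2.resize(np.ascontiguousarray(p[y:y+120,x:x+100,::-1]),None,fx=4,fy=4,interpolation=cv2.INTER_CUBIC))
cv2.imwrite("pics/both4.png",np.hstack(L))
z=np.load("top4.npz"); p=z["p"].astype(int); P=cloud("top",z["d"]); b=(P[...,:2]-O)@R2; h=P[...,2]
from scipy.optimize import least_squares
with np.errstate(invalid='ignore'):
    m=(b[...,0]>-.11)&(b[...,0]<.03)&(b[...,1]<.02)&(b[...,1]>-.13)&(h>.07)&(h<.13)&(p.max(-1)>90)
    B=b[m]; o=least_squares(lambda c:np.hypot(B[:,0]-c[0],B[:,1]-c[1])-.060,[-.03,-.06],loss="soft_l1",f_scale=.002); print(len(B),"axis",o.x,np.median(abs(o.fun)))
```

```text
306 axis [-0.03030021 -0.0674858 ] 0.0007841050531585333
```

View pics/both4.png

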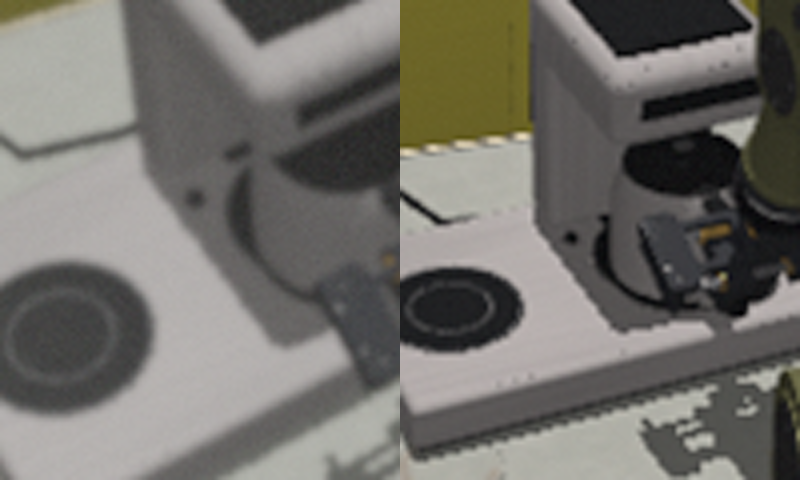

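The jug has gone 18 mm with no slip and its body is now under the basket. The high Fz suggests the tight grip is forcing a pitch onto the jug, so I'll unload, release to let it settle, then take a softer grip.

Request:
step_arm(motion=[{"dx": 0.04,"dy": 0,"dz": -0.02,"wx": 0,"wy": 0,"wz": 0,"claw": 8},{"dx": 0.067,"dy": 0,"dz": -0.033,"wx": 0,"wy": 0,"wz": 0,"claw": 8},{"dx": 0.067,"dy": 0,"dz": -0.033,"wx": 0,"wy": 0,"wz": 0,"claw": 8}])

```text
clock: 14.15
tool_pos: [0.5316, -0.0781, 0.0903]
eef_rot: [-0.073, 0.972, 0.016, 0.223]
contact_force: [-7.5, -1.4, 4.4]
opening: 0.198
finger_force: 44.7
```

```bash
python3 st.py
```

```text
t 14.15 tcp [ 0.5316 -0.0781  0.0903] graspB [-0.1374 -0.0697] 0.1074 psi -171.42 al 64.17
q [ 0.14  0.83 -0.01  2.35  3.39  0.49 -1.53] F_brewer [-7.6 -0.3  4.4] M [-0.23  1.31 -0.05] open 0.19821038415465708 44.694339679554105
```

Request:
step_arm(motion=[{"dx": 0,"dy": 0,"dz": 0,"wx": 0,"wy": 0,"wz": 0,"claw": 22},{"dx": 0,"dy": 0,"dz": 0,"wx": 0,"wy": 0,"wz": 0,"claw": 22},{"dx": 0,"dy": 0,"dz": 0,"wx": 0,"wy": 0,"wz": 0,"claw": 22},{"dx": 0,"dy": 0,"dz": 0,"wx": 0,"wy": 0,"wz": 0,"claw": 22}])

```text
clock: 14.55
tool_pos: [0.5347, -0.0768, 0.091]
eef_rot: [-0.074, 0.971, 0.017, 0.226]
contact_force: [0.7, 0.2, 0.6]
opening: 0.251
finger_force: 0.0
```

```bash
python3 st.py
```

```text
t 14.55 tcp [ 0.5347 -0.0768  0.091 ] graspB [-0.1342 -0.069 ] 0.108 psi -171.25 al 63.83
q [ 0.14  0.83 -0.01  2.35  3.39  0.49 -1.53] F_brewer [0.8 0.1 0.6] M [-0.04  0.27 -0.02] open 0.2512532100066781 0.0
```

Request:
step_arm(motion=[{"dx": 0.03,"dy": 0,"dz": -0.02,"wx": 0,"wy": 0,"wz": 0,"claw": 26},{"dx": 0.0,"dy": 0,"dz": -0.08,"wx": 0,"wy": 0,"wz": 0,"claw": 26},{"dx": -0.032,"dy": 0,"dz": -0.151,"wx": 0,"wy": 0,"wz": 0,"claw": 26},{"dx": -0.032,"dy": 0,"dz": -0.151,"wx": 0,"wy": 0,"wz": 0,"claw": 26},{"dx": -0.032,"dy": 0,"dz": -0.151,"wx": 0,"wy": 0,"wz": 0,"claw": 8},{"dx": -0.032,"dy": 0,"dz": -0.151,"wx": 0,"wy": 0,"wz": 0,"claw": 8},{"dx": -0.032,"dy": 0,"dz": -0.151,"wx": 0,"wy": 0,"wz": 0,"claw": 8},{"dx": -0.032,"dy": 0,"dz": -0.151,"wx": 0,"wy": 0,"wz": 0,"claw": 8}], force=20)

```text
clock: 15.35
tool_pos: [0.5307, -0.0776, 0.103]
eef_rot: [-0.074, 0.971, 0.017, 0.225]
contact_force: [-2.1, -0.4, 6.8]
opening: 0.203
finger_force: 20.0
```

```bash
python3 st.py
```

```text
t 15.35 tcp [ 0.5307 -0.0776  0.103 ] graspB [-0.1382 -0.0692] 0.12 psi -171.28 al 63.91
q [ 0.15  0.8  -0.02  2.36  3.4   0.46 -1.54] F_brewer [-2.1 -0.1  6.8] M [-0.13  0.03  0.06] open 0.20339699483528034 19.957797965034842
```

Request:
step_arm(motion=[{"dx": -0.022,"dy": 0.002,"dz": 0.011,"wx": 0,"wy": 0,"wz": 0,"claw": 8},{"dx": -0.034,"dy": 0.004,"dz": 0.0165,"wx": 0,"wy": 0,"wz": 0,"claw": 8},{"dx": -0.034,"dy": 0.004,"dz": 0.0165,"wx": 0,"wy": 0,"wz": 0,"claw": 8}])

```text
clock: 15.65
tool_pos: [0.5307, -0.0775, 0.1029]
eef_rot: [-0.074, 0.972, 0.016, 0.223]
contact_force: [-8.5, -2.9, 14.5]
opening: 0.2
finger_force: 20.0
```

```bash
python3 st.py
```

```text
t 15.65 tcp [ 0.5307 -0.0775  0.1029] graspB [-0.1382 -0.0691] 0.12 psi -171.35 al 64.18
q [ 0.14  0.79 -0.02  2.35  3.4   0.45 -1.54] F_brewer [-8.9 -1.6 14.5] M [-0.19  0.44  0.04] open 0.19961982107441703 19.986188627080992
```

Request:
step_arm(motion=[{"dx": -0.008,"dy": 0,"dz": -0.017,"wx": 0,"wy": 0,"wz": 0,"claw": 8},{"dx": -0.008,"dy": 0,"dz": -0.017,"wx": 0,"wy": 0,"wz": 0,"claw": 8}])

```text
clock: 15.85
tool_pos: [0.5307, -0.0769, 0.1031]
eef_rot: [-0.074, 0.972, 0.017, 0.222]
contact_force: [-5.1, -0.9, 0.1]
opening: 0.199
finger_force: 19.9
```

```bash
python3 st.py
```

```text
t 15.85 tcp [ 0.5307 -0.0769  0.1031] graspB [-0.138  -0.0685] 0.1202 psi -171.3 al 64.3
q [ 0.15  0.79 -0.02  2.35  3.4   0.45 -1.54] F_brewer [-5.2 -0.1  0.1] M [-0.31  1.25 -0.07] open 0.19923963622384433 19.90032311528921
```

Request:
step_arm(motion=[{"dx": -0.0123,"dy": 0,"dz": 0.0033,"wx": 0,"wy": 0,"wz": 0,"claw": 8},{"dx": -0.0246,"dy": 0,"dz": 0.0066,"wx": 0,"wy": 0,"wz": 0,"claw": 8},{"dx": -0.0246,"dy": 0,"dz": 0.0066,"wx": 0,"wy": 0,"wz": 0,"claw": 8}])

```text
clock: 16.15
tool_pos: [0.5307, -0.0769, 0.103]
eef_rot: [-0.074, 0.973, 0.017, 0.22]
contact_force: [-9.5, -2.2, 4.5]
opening: 0.203
finger_force: 20.0
```

```bash
python3 st.py
```

```text
t 16.15 tcp [ 0.5307 -0.0769  0.103 ] graspB [-0.138  -0.0684] 0.1202 psi -171.32 al 64.5
q [ 0.14  0.79 -0.02  2.35  3.4   0.44 -1.54] F_brewer [-9.7 -0.8  4.5] M [-0.25  1.64  0.06] open 0.20313374555184352 19.959941518027335
```

Request:
step_arm(motion=[{"dx": -0.0123,"dy": 0,"dz": 0.0033,"wx": 0,"wy": 0,"wz": 0,"claw": 8},{"dx": -0.0246,"dy": 0,"dz": 0.0066,"wx": 0,"wy": 0,"wz": 0,"claw": 8},{"dx": -0.0246,"dy": 0,"dz": 0.0066,"wx": 0,"wy": 0,"wz": 0,"claw": 8}])

```text
clock: 16.45
tool_pos: [0.5326, -0.0763, 0.1031]
eef_rot: [-0.074, 0.973, 0.017, 0.22]
contact_force: [-8.1, -1.5, -0.4]
opening: 0.2
finger_force: 19.9
```

```bash
python3 st.py
```

```text
t 16.45 tcp [ 0.5326 -0.0763  0.1031] graspB [-0.136  -0.0682] 0.1203 psi -171.31 al 64.54
q [ 0.14  0.79 -0.02  2.34  3.4   0.43 -1.54] F_brewer [-8.2 -0.2 -0.4] M [-0.3   1.67 -0.03] open 0.19964881332161868 19.93471312103793
```

Request:
step_arm(motion=[{"dx": -0.0115,"dy": 0,"dz": 0.005,"wx": 0,"wy": 0,"wz": 0,"claw": 8},{"dx": -0.023,"dy": 0,"dz": 0.01,"wx": 0,"wy": 0,"wz": 0,"claw": 8},{"dx": -0.0345,"dy": 0,"dz": 0.015,"wx": 0,"wy": 0,"wz": 0,"claw": 8}])

```text
clock: 16.75
tool_pos: [0.5363, -0.0758, 0.1033]
eef_rot: [-0.074, 0.972, 0.017, 0.22]
contact_force: [-7.2, -1.5, -0.1]
opening: 0.199
finger_force: 19.9
```

Request:
step_arm(motion=[{"dx": -0.0115,"dy": 0,"dz": 0.005,"wx": 0,"wy": 0,"wz": 0,"claw": 8},{"dx": -0.0115,"dy": 0,"dz": 0.005,"wx": 0,"wy": 0,"wz": 0,"claw": 8}])

```text
clock: 16.95
tool_pos: [0.538, -0.0756, 0.1035]
eef_rot: [-0.074, 0.972, 0.017, 0.221]
contact_force: [-6.1, -1.0, 0.8]
opening: 0.201
finger_force: 19.9
```

```bash
python3 st.py
```

```text
t 16.95 tcp [ 0.538  -0.0756  0.1035] graspB [-0.1306 -0.0683] 0.1206 psi -171.3 al 64.39
q [ 0.14  0.79 -0.02  2.33  3.4   0.42 -1.55] F_brewer [-6.2 -0.1  0.8] M [-0.21  1.45  0.02] open 0.20119857675977057 19.93010320002213
```

Request:
step_arm(motion=[{"dx": -0.0112,"dy": 0,"dz": 0.0058,"wx": 0,"wy": 0,"wz": 0,"claw": 8},{"dx": -0.0224,"dy": 0,"dz": 0.0115,"wx": 0,"wy": 0,"wz": 0,"claw": 8},{"dx": -0.0336,"dy": 0,"dz": 0.017,"wx": 0,"wy": 0,"wz": 0,"claw": 8}])

```text
clock: 17.25
tool_pos: [0.5412, -0.0751, 0.1035]
eef_rot: [-0.074, 0.972, 0.017, 0.221]
contact_force: [-6.3, -0.6, 0.2]
opening: 0.202
finger_force: 19.9
```

Request:
step_arm(motion=[{"dx": -0.0112,"dy": 0,"dz": 0.0056,"wx": 0,"wy": 0,"wz": 0,"claw": 8},{"dx": -0.0224,"dy": 0,"dz": 0.0112,"wx": 0,"wy": 0,"wz": 0,"claw": 8}])

```text
clock: 17.45
tool_pos: [0.5434, -0.0748, 0.1036]
eef_rot: [-0.074, 0.972, 0.017, 0.221]
contact_force: [-5.8, -0.3, -1.3]
opening: 0.202
finger_force: 19.9
```

```bash
python3 st.py
```

```text
t 17.45 tcp [ 0.5434 -0.0748  0.1036] graspB [-0.1252 -0.0683] 0.1207 psi -171.29 al 64.34
q [ 0.14  0.79 -0.03  2.31  3.4   0.41 -1.55] F_brewer [-5.8  0.6 -1.3] M [-0.22  1.42  0.04] open 0.2020478522604585 19.932292141020298
```

Request:
step_arm(motion=[{"dx": -0.0112,"dy": 0,"dz": 0.0058,"wx": 0,"wy": 0,"wz": 0,"claw": 8},{"dx": -0.0224,"dy": 0,"dz": 0.0115,"wx": 0,"wy": 0,"wz": 0,"claw": 8}])

```text
clock: 17.65
tool_pos: [0.5444, -0.0746, 0.1032]
eef_rot: [-0.074, 0.972, 0.017, 0.22]
contact_force: [-8.8, -0.9, 0.6]
opening: 0.201
finger_force: 19.9
```

Request:
step_arm(motion=[{"dx": -0.0112,"dy": 0,"dz": 0.0056,"wx": 0,"wy": 0,"wz": 0,"claw": 8},{"dx": -0.0224,"dy": 0,"dz": 0.0112,"wx": 0,"wy": 0,"wz": 0,"claw": 8}])

```text
clock: 17.85
tool_pos: [0.5461, -0.0744, 0.1031]
eef_rot: [-0.074, 0.972, 0.017, 0.22]
contact_force: [-8.2, -0.9, 0.8]
opening: 0.203
finger_force: 19.9
```

```bash
python3 st.py
```

```text
t 17.85 tcp [ 0.5461 -0.0744  0.1031] graspB [-0.1224 -0.0683] 0.1203 psi -171.31 al 64.47
q [ 0.14  0.79 -0.03  2.31  3.4   0.4  -1.55] F_brewer [-8.2  0.3  0.8] M [-0.22  1.58 -0.02] open 0.2032409075871003 19.932980979792774
```

Request:
step_arm(motion=[{"dx": -0.0112,"dy": 0,"dz": 0.005,"wx": 0,"wy": 0,"wz": 0,"claw": 8},{"dx": -0.0224,"dy": 0,"dz": 0.01,"wx": 0,"wy": 0,"wz": 0,"claw": 8}])

```text
clock: 18.05
tool_pos: [0.5469, -0.0741, 0.103]
eef_rot: [-0.074, 0.973, 0.017, 0.219]
contact_force: [-12.0, -0.7, 5.4]
opening: 0.204
finger_force: 20.0
```

Request:
step_arm(motion=[{"dx": -0.0112,"dy": 0,"dz": 0.005,"wx": 0,"wy": 0,"wz": 0,"claw": 8},{"dx": -0.0112,"dy": 0,"dz": 0.005,"wx": 0,"wy": 0,"wz": 0,"claw": 8}])

```text
clock: 18.25
tool_pos: [0.5469, -0.0741, 0.103]
eef_rot: [-0.074, 0.973, 0.017, 0.219]
contact_force: [-12.0, -1.9, 5.4]
opening: 0.199
finger_force: 20.0
```

```bash
python3 st.py
```

```text
t 18.25 tcp [ 0.5469 -0.0741  0.103 ] graspB [-0.1215 -0.0681] 0.1202 psi -171.31 al 64.68
q [ 0.14  0.79 -0.03  2.3   3.4   0.39 -1.55] F_brewer [-12.2  -0.1   5.4] M [-0.16  1.97  0.12] open 0.1994006917640583 19.984108444768935
```

Request:
step_arm(motion=[{"dx": -0.004,"dy": 0,"dz": -0.008,"wx": 0,"wy": 0,"wz": 0,"claw": 8},{"dx": -0.004,"dy": 0,"dz": -0.008,"wx": 0,"wy": 0,"wz": 0,"claw": 8}])

```text
clock: 18.45
tool_pos: [0.5472, -0.0736, 0.1035]
eef_rot: [-0.074, 0.973, 0.017, 0.219]
contact_force: [-11.9, -0.4, 1.8]
opening: 0.203
finger_force: 20.0
```

Request:
step_arm(motion=[{"dx": -0.0123,"dy": 0,"dz": 0.0033,"wx": 0,"wy": 0,"wz": 0,"claw": 8},{"dx": -0.0123,"dy": 0,"dz": 0.0033,"wx": 0,"wy": 0,"wz": 0,"claw": 8}])

```text
clock: 18.65
tool_pos: [0.5472, -0.0735, 0.1033]
eef_rot: [-0.074, 0.973, 0.017, 0.218]
contact_force: [-11.6, 0.6, 3.3]
opening: 0.204
finger_force: 20.0
```

```bash
python3 st.py;  python3 - <<'E'
from h import *
p,d=viewer.snapshot("top"); np.savez("top5.npz",p=p,d=d)
P=cloud("top",d); p=p.astype(int); b=(P[...,:2]-O)@R2; h=P[...,2]
from scipy.optimize import least_squares
with np.errstate(invalid='ignore'):
    m=(b[...,0]>-.1)&(b[...,0]<.04)&(b[...,1]<.02)&(b[...,1]>-.13)&(h>.07)&(h<.13)&(p.max(-1)>90)
    B=b[m]; o=least_squares(lambda c:np.hypot(B[:,0]-c[0],B[:,1]-c[1])-.060,[-.03,-.06],loss="soft_l1",f_scale=.002); print(len(B),"axis",o.x,np.median(abs(o.fun)))
E
```

```text
t 18.65 tcp [ 0.5472 -0.0735  0.1033] graspB [-0.1211 -0.0675] 0.1205 psi -171.28 al 64.79
q [ 0.14  0.79 -0.03  2.3   3.4   0.38 -1.56] F_brewer [-11.3   2.4   3.3] M [-0.12  2.24  0.12] open 0.20433234215533194 19.971926047001034
225 axis [-0.01374907 -0.06733503] 0.00073986634806366
```

Request:
step_arm(motion=[{"dx": -0.0123,"dy": 0,"dz": 0.0033,"wx": 0,"wy": 0,"wz": 0,"claw": 8},{"dx": -0.0246,"dy": 0,"dz": 0.0066,"wx": 0,"wy": 0,"wz": 0,"claw": 8},{"dx": -0.0246,"dy": 0,"dz": 0.0066,"wx": 0,"wy": 0,"wz": 0,"claw": 8}], force=30)

```text
clock: 19.0
tool_pos: [0.5472, -0.0732, 0.1032]
eef_rot: [-0.074, 0.973, 0.017, 0.216]
contact_force: [-16.7, -0.0, 3.6]
opening: 0.198
finger_force: 30.0
```

```bash
python3 st.py
```

```text
t 19.0 tcp [ 0.5472 -0.0732  0.1032] graspB [-0.121  -0.0673] 0.1204 psi -171.29 al 65.0
q [ 0.14  0.79 -0.03  2.29  3.4   0.38 -1.56] F_brewer [-16.5   2.5   3.6] M [-0.05  2.7   0.14] open 0.19838769514683166 29.975655446760356
```

Force rises to 16 N with no movement and Fz small, and the camera puts the axis at -16 mm. That is the guide wall. I'll unload and release.

Request:
step_arm(motion=[{"dx": 0.022,"dy": 0,"dz": -0.011,"wx": 0,"wy": 0,"wz": 0,"claw": 8},{"dx": 0.034,"dy": 0,"dz": -0.0165,"wx": 0,"wy": 0,"wz": 0,"claw": 8},{"dx": 0.034,"dy": 0,"dz": -0.0165,"wx": 0,"wy": 0,"wz": 0,"claw": 8}])

```text
clock: 19.3
tool_pos: [0.5475, -0.0732, 0.1039]
eef_rot: [-0.074, 0.973, 0.018, 0.219]
contact_force: [-9.4, 1.5, 1.3]
opening: 0.202
finger_force: 30.0
```

```bash
python3 st.py
```

```text
t 19.3 tcp [ 0.5475 -0.0732  0.1039] graspB [-0.1208 -0.0673] 0.1211 psi -171.25 al 64.64
q [ 0.14  0.79 -0.03  2.3   3.4   0.39 -1.56] F_brewer [-9.   2.9  1.3] M [0.01 2.04 0.07] open 0.2015572613786167 29.97410866431892
```

Request:
step_arm(motion=[{"dx": 0,"dy": 0,"dz": 0,"wx": 0,"wy": 0,"wz": 0,"claw": 22},{"dx": 0,"dy": 0,"dz": 0,"wx": 0,"wy": 0,"wz": 0,"claw": 26},{"dx": 0,"dy": 0,"dz": 0,"wx": 0,"wy": 0,"wz": 0,"claw": 34},{"dx": 0,"dy": 0,"dz": 0,"wx": 0,"wy": 0,"wz": 0,"claw": 40},{"dx": 0,"dy": 0,"dz": 0,"wx": 0,"wy": 0,"wz": 0,"claw": 40}])

```text
clock: 19.8
tool_pos: [0.5538, -0.0735, 0.1066]
eef_rot: [-0.074, 0.971, 0.017, 0.225]
contact_force: [-0.3, -0.1, 1.5]
opening: 0.453
finger_force: 0.0
```

```bash
python3 st.py
```

```text
t 19.8 tcp [ 0.5538 -0.0735  0.1066] graspB [-0.1149 -0.0686] 0.1236 psi -171.26 al 63.9
q [ 0.14  0.79 -0.03  2.29  3.4   0.39 -1.55] F_brewer [-0.3 -0.1  1.5] M [-0.    0.25 -0.04] open 0.4531872866945073 0.0
```

Request:
step_arm(motion=[{"dx": 0,"dy": 0,"dz": -0.3,"wx": 0,"wy": 0,"wz": 0,"claw": 44},{"dx": 0,"dy": 0,"dz": -0.7,"wx": 0,"wy": 0,"wz": 0,"claw": 44},{"dx": 0,"dy": 0,"dz": -1,"wx": 0,"wy": 0,"wz": 0,"claw": 44},{"dx": 0,"dy": 0,"dz": -1,"wx": 0,"wy": 0,"wz": 0,"claw": 20}])

```text
clock: 20.2
tool_pos: [0.5182, -0.0796, 0.1806]
eef_rot: [-0.074, 0.971, 0.016, 0.226]
contact_force: [0.2, -0.7, 0.0]
opening: 0.434
finger_force: 0.0
```

```bash
python3 st.py
python3 - <<'E'
from jp import *
from scipy.optimize import least_squares
p,d=viewer.snapshot("top"); np.savez("top6.npz",p=p,d=d)
P=cloud("top",d); pi=p.astype(int); b=(P[...,:2]-O)@R2; h=P[...,2]
with np.errstate(invalid='ignore'):
    m=(b[...,0]>-.1)&(b[...,0]<.04)&(b[...,1]<.02)&(b[...,1]>-.13)&(h>.07)&(h<.13)&(pi.max(-1)>90)
    B=b[m]; o=least_squares(lambda c:np.hypot(B[:,0]-c[0],B[:,1]-c[1])-.060,[-.03,-.06],loss="soft_l1",f_scale=.002); print(len(B),"axis",o.x,np.median(abs(o.fun)))
s=get_state(); q=np.array(s["q"]); p0=np.array(s["tool_pos"]); r0=Ro.from_quat(s["eef_rot"])
for ps in (8.55,20,28):
    for zz,(x,y) in ((.16,(-.15,-.2)),(.11,(-.082,-.202)),(.07,(-.082,-.202))):
        pt=np.r_[w([x,y]),zz]; r=tool(ps,64)*H; qq,e,a=ik(pt,r,q); print(ps,zz,qq.round(2),round(e,4),share(p0,r0,pt,r).round(3))
E
```

```text
t 20.2 tcp [ 0.5182 -0.0796  0.1806] graspB [-0.151  -0.0692] 0.1976 psi -171.33 al 63.79
q [ 0.21  0.6  -0.09  2.34  3.44  0.25 -1.59] F_brewer [ 0.1 -0.7  0. ] M [-0.07  0.23 -0.  ] open 0.4340579626235862 0.0
326 axis [-0.01433195 -0.06731917] 0.0007975445357574044
8.55 0.16 [ 0.63  0.69 -0.32  2.16  3.63  0.09 -1.49] 0.0 [ 2.040e-01 -1.637e+00  1.740e-01 -0.000e+00  1.000e-03  1.000e-03]
8.55 0.11 [ 0.51  0.82 -0.25  2.03  3.59  0.1  -1.5 ] 0.0 [-2.820e-01 -1.663e+00  1.110e+00 -0.000e+00  1.000e-03  1.000e-03]
8.55 0.07 [ 0.47  0.89 -0.18  2.04  3.61  0.2  -1.51] 0.0 [-6.100e-02 -1.663e+00  1.559e+00 -0.000e+00  1.000e-03  1.000e-03]
20 0.16 [ 0.75  0.72 -0.44  2.14  4.14  0.04 -1.77] 0.0043 [ 2.040e-01 -1.637e+00  1.740e-01 -2.800e-02  1.000e-03 -5.600e-02]
20 0.11 [ 0.63  0.84 -0.37  2.    4.14  0.04 -1.81] 0.0031 [-2.820e-01 -1.663e+00  1.110e+00 -2.800e-02  1.000e-03 -5.600e-02]
20 0.07 [ 0.62  0.92 -0.36  1.98  3.73  0.06 -1.37] 0.0 [-6.100e-02 -1.663e+00  1.559e+00 -2.800e-02  1.000e-03 -5.600e-02]
28 0.16 [ 0.8   0.75 -0.49  2.14  4.14  0.04 -1.62] 0.0107 [ 2.040e-01 -1.637e+00  1.740e-01 -4.800e-02  1.000e-03 -9.600e-02]
28 0.11 [ 0.68  0.86 -0.42  2.    4.14  0.04 -1.65] 0.0089 [-2.820e-01 -1.663e+00  1.110e+00 -4.800e-02  1.000e-03 -9.600e-02]
28 0.07 [ 0.67  0.94 -0.41  1.97  4.14  0.04 -1.62] 0.0043 [-6.100e-02 -1.663e+00  1.559e+00 -4.800e-02  1.000e-03 -9.600e-02]
```

```bash
cat > sw.py <<'E'
from jp import *
import sys
s=get_state(); q=np.array(s["q"]); p0=np.array(s["tool_pos"]); r0=Ro.from_quat(s["eef_rot"])
for ps in [float(a) for a in sys.argv[1:]]:
    p,r,qq=p0,r0,q
    for zz,(x,y) in ((.17,(-.15,-.137)),(.15,(-.15,-.202)),(.1,(-.105,-.202)),(.082,(-.083,-.202)),(.07,(-.083,-.202))):
        pt=np.r_[w([x,y]),zz]; rt=tool(ps,53)*H; qq,e,a=ik(pt,rt,qq); print(ps,zz,qq.round(2),round(e,4),share(p,r,pt,rt).round(3)); p,r=pt,rt
E
python3 sw.py 8.55 18
```

```text
8.55 0.17 [ 0.43  0.7  -0.11  2.42  3.58  0.59 -1.49] 0.0 [ 0.147 -0.849  0.062  0.    -0.06   0.001]
8.55 0.15 [ 0.6   0.76 -0.15  2.3   3.74  0.52 -1.51] 0.0 [ 0.15  -0.812  0.2    0.     0.     0.   ]
8.55 0.1 [ 0.51  0.88 -0.11  2.22  3.67  0.56 -1.49] 0.0 [-0.073 -0.     0.838  0.     0.     0.   ]
8.55 0.082 [ 0.49  0.92 -0.11  2.17  3.65  0.55 -1.49] 0.0 [-0.084  0.     0.345  0.     0.     0.   ]
8.55 0.07 [ 0.48  0.94 -0.1   2.17  3.64  0.58 -1.48] 0.0 [0.09 0.   0.12 0.   0.   0.  ]
18.0 0.17 [ 0.57  0.71 -0.21  2.35  3.8   0.48 -1.49] 0.0 [ 0.147 -0.849  0.062 -0.027 -0.06  -0.044]
18.0 0.15 [ 0.74  0.77 -0.29  2.23  3.98  0.39 -1.55] 0.0 [ 0.257 -0.801  0.119  0.     0.     0.   ]
18.0 0.1 [ 0.64  0.89 -0.23  2.15  3.89  0.44 -1.49] 0.0 [-0.067 -0.092  0.833  0.     0.     0.   ]
18.0 0.082 [ 0.61  0.93 -0.22  2.1   3.87  0.44 -1.49] 0.0 [-0.081 -0.045  0.343  0.     0.     0.   ]
18.0 0.07 [ 0.59  0.95 -0.2   2.1   3.86  0.46 -1.48] 0.0 [0.09 0.   0.12 0.   0.   0.  ]
```

Request:
step_arm(motion=[{"dx": 0.05,"dy": -0.3,"dz": 0.02,"wx": 0,"wy": -0.02,"wz": 0.001,"claw": 0},{"dx": 0.1,"dy": -0.6,"dz": 0.04,"wx": 0,"wy": -0.04,"wz": 0.001,"claw": 0},{"dx": 0.147,"dy": -0.849,"dz": 0.062,"wx": 0,"wy": -0.06,"wz": 0.001,"claw": 0},{"dx": 0.147,"dy": -0.849,"dz": 0.062,"wx": 0,"wy": -0.06,"wz": 0.001,"claw": 0}])

```text
clock: 20.65
tool_pos: [0.5188, -0.1508, 0.1658]
eef_rot: [-0.068, 0.947, 0.023, 0.313]
contact_force: [0.5, -0.3, 0.3]
opening: 0.023
finger_force: 0.0
```

Request:
step_arm(motion=[{"dx": 0.08,"dy": -0.4,"dz": 0.1,"wx": 0,"wy": 0,"wz": 0,"claw": 0},{"dx": 0.15,"dy": -0.812,"dz": 0.2,"wx": 0,"wy": 0,"wz": 0,"claw": 0},{"dx": 0.15,"dy": -0.812,"dz": 0.2,"wx": 0,"wy": 0,"wz": 0,"claw": 0},{"dx": 0.15,"dy": -0.812,"dz": 0.2,"wx": 0,"wy": 0,"wz": 0,"claw": 0}])

```text
clock: 21.05
tool_pos: [0.5308, -0.2111, 0.148]
eef_rot: [-0.071, 0.946, 0.025, 0.315]
contact_force: [-0.2, -0.2, 0.1]
opening: 0.005
finger_force: 0.0
```

Request:
step_arm(motion=[{"dx": -0.03,"dy": 0,"dz": 0.4,"wx": 0,"wy": 0,"wz": 0,"claw": 0},{"dx": -0.073,"dy": 0,"dz": 0.838,"wx": 0,"wy": 0,"wz": 0,"claw": 0},{"dx": -0.073,"dy": 0,"dz": 0.838,"wx": 0,"wy": 0,"wz": 0,"claw": 0},{"dx": -0.073,"dy": 0,"dz": 0.838,"wx": 0,"wy": 0,"wz": 0,"claw": 0}])

```text
clock: 21.45
tool_pos: [0.5743, -0.2022, 0.0981]
eef_rot: [-0.072, 0.946, 0.025, 0.314]
contact_force: [-0.4, 0.1, 0.4]
opening: 0.006
finger_force: 0.0
```

```bash
python3 st.py
python3 - <<'E'
from jp import *
s=get_state(); p=np.array(s["tool_pos"]); r=Ro.from_quat(s["eef_rot"])
for zz,x in ((.082,-.083),(.0695,-.083)):
    pt=np.r_[w([x,-.202]),zz]; rt=tool(8.55,53)*H; print(share(p,r,pt,rt).round(3)); p,r=pt,rt
L=[]
for n,(y,x) in (("top",(200,290)),("scene",(190,290))):
    pi,d=viewer.snapshot(n); L.append(cv2.resize(np.ascontiguousarray(pi[y:y+120,x:x+100,::-1]),None,fx=4,fy=4,interpolation=cv2.INTER_CUBIC))
cv2.imwrite("pics/both7.png",np.hstack(L))
E
```

```text
t 21.45 tcp [ 0.5743 -0.2022  0.0981] graspB [-0.1167 -0.199 ] 0.1133 psi -171.22 al 53.24
q [ 0.51  0.88 -0.11  2.23  3.67  0.57 -1.48] F_brewer [-0.3  0.1  0.4] M [-0.02  0.4  -0.08] open 0.0058875700002475545 0.0
[-0.103 -0.041  0.328  0.001 -0.001  0.001]
[0.094 0.    0.125 0.    0.    0.   ]
```

View pics/both7.png

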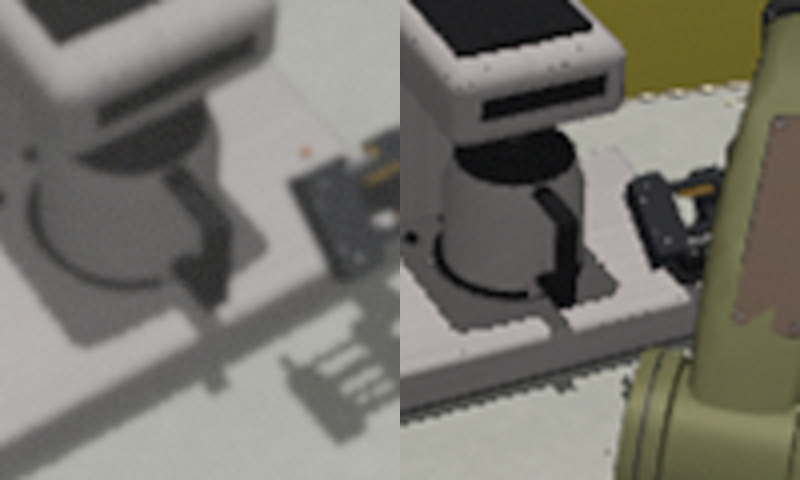

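The jug stands under the filter with its handle, about (565,250) in the right half, pointing straight to the front. Before pressing, I'll check from the handle points that it is home.

Run:
```python
from h import *
p,d=viewer.snapshot("top"); p1,d1=viewer.snapshot("top"); np.savez("top7.npz",p=p,d=d); pi=p.astype(int)
P=cloud("top",(d+d1)/2); b=(P[...,:2]-O)@R2; h=P[...,2]
from scipy.optimize import least_squares
with np.errstate(invalid='ignore'):
    m=(b[...,0]>-.09)&(b[...,0]<.04)&(b[...,1]<.02)&(b[...,1]>-.13)&(h>.065)&(h<.13)&(pi.max(-1)>90)
    B=b[m]; o=least_squares(lambda c:np.hypot(B[:,0]-c[0],B[:,1]-c[1])-.060,[-.03,-.06],loss="soft_l1",f_scale=.002); print(len(B),"axis",o.x)
    for lo,hi in((.08,.1),(.1,.12),(.12,.14),(.14,.155)):
        m=(b[...,0]<-.09)&(b[...,0]>-.15)&(abs(b[...,1]+.065)<.03)&(h>lo)&(h<hi); print(lo,m.sum(),b[m].mean(0),np.median(b[m],0))
# start jug with the same body fit
z=np.load("top0.npz"); pi=z["p"].astype(int); P=cloud("top",z["d"]); b=(P[...,:2]-O)@R2; h=P[...,2]
with np.errstate(invalid='ignore'):
    m=(b[...,0]>-.09)&(b[...,0]<.06)&(b[...,1]<.21)&(b[...,1]>.05)&(h>.065)&(h<.13)&(pi.max(-1)>90)
    B=b[m]; o=least_squares(lambda c:np.hypot(B[:,0]-c[0],B[:,1]-c[1])-.060,[0,.13],loss="soft_l1",f_scale=.002); print("start axis",o.x,len(B))
```

```text
459 axis [-0.01393597 -0.06703344]
0.08 54 [-0.11126282 -0.06366833] [-0.11767208 -0.06257545]
0.1 35 [-0.11932102 -0.06436482] [-0.12061078 -0.06233699]
0.12 36 [-0.11877633 -0.06437896] [-0.12007343 -0.06182501]
0.14 31 [-0.11829249 -0.06330275] [-0.12015365 -0.06194824]
start axis [0.00301086 0.13428682] 125
```

Run:
```python
from jp import *
s=get_state(); q=np.array(s["q"]); p=np.array(s["tool_pos"]); r=Ro.from_quat(s["eef_rot"])
rt=tool(8.55,53)*H
for x,y,zz in ((-.15,-.18,.14),(-.17,-.122,.16),(-.172,-.064,.14),(-.15,-.064,.092),(-.133,-.064,.092)):
    pt=np.r_[w([x,y]),zz]; q,e,a=ik(pt,rt,q); print(share(p,r,pt,rt).round(3),round(e,4),q.round(2)); p,r=pt,rt
```

```text
[ 0.134  0.268 -0.735  0.    -0.001 -0.   ] 0.0 [ 0.53  0.78 -0.11  2.35  3.66  0.59 -1.47]
[ 0.049  0.725 -0.35   0.     0.     0.   ] 0.0 [ 0.41  0.73 -0.08  2.5   3.53  0.7  -1.44]
[0.17  0.725 0.185 0.    0.    0.   ] 0.0018 [ 0.91  1.21 -1.47  2.56  2.13  1.22 -0.14]
[ 0.141 -0.     0.645  0.     0.     0.   ] 0.0 [ 0.87  1.34 -1.39  2.52  2.25  1.29 -0.11]
[-0.17   0.     0.128  0.     0.     0.   ] 0.0 [ 0.86  1.34 -1.39  2.48  2.24  1.26 -0.08]
```

Run:
```python
from jp import *
s=get_state(); q=np.array(s["q"]); p=np.array(s["tool_pos"]); r=Ro.from_quat(s["eef_rot"])
rt=tool(8.55,64)*H
for x,y,zz in ((-.15,-.18,.14),(-.16,-.122,.16),(-.165,-.064,.14),(-.15,-.064,.092),(-.136,-.064,.092)):
    pt=np.r_[w([x,y]),zz]; q,e,a=ik(pt,rt,q); print(share(p,r,pt,rt).round(3),round(e,4),q.round(2)); p,r=pt,rt
```

```text
[ 0.134  0.268 -0.735  0.     0.06  -0.   ] 0.0 [ 0.52  0.72 -0.2   2.22  3.67  0.2  -1.56]
[ 0.003  0.725 -0.279  0.     0.     0.   ] 0.0 [ 0.36  0.65 -0.13  2.32  3.56  0.27 -1.57]
[0.166 0.725 0.197 0.    0.    0.   ] 0.0 [ 0.16  0.7  -0.03  2.43  3.4   0.43 -1.54]
[ 0.094 -0.     0.621  0.     0.     0.   ] 0.0 [ 0.13  0.82 -0.    2.41  3.37  0.54 -1.51]
[-0.157  0.     0.077  0.     0.     0.   ] 0.0 [ 0.13  0.82 -0.01  2.37  3.37  0.5  -1.53]
```

Request:
step_arm(motion=[{"dx": 0.04,"dy": 0.05,"dz": -0.4,"wx": 0,"wy": 0.02,"wz": 0,"claw": 0},{"dx": 0.09,"dy": 0.18,"dz": -0.6,"wx": 0,"wy": 0.04,"wz": 0,"claw": 0},{"dx": 0.134,"dy": 0.268,"dz": -0.735,"wx": 0,"wy": 0.06,"wz": 0,"claw": 0},{"dx": 0.134,"dy": 0.268,"dz": -0.735,"wx": 0,"wy": 0.06,"wz": 0,"claw": 0}])

```text
clock: 22.05
tool_pos: [0.5288, -0.1896, 0.1418]
eef_rot: [-0.074, 0.971, 0.017, 0.226]
contact_force: [-0.1, -0.4, 0.5]
opening: 0.01
finger_force: 0.0
```

Request:
step_arm(motion=[{"dx": 0.003,"dy": 0.4,"dz": -0.15,"wx": 0,"wy": 0,"wz": 0,"claw": 0},{"dx": 0.003,"dy": 0.725,"dz": -0.279,"wx": 0,"wy": 0,"wz": 0,"claw": 0},{"dx": 0.003,"dy": 0.725,"dz": -0.279,"wx": 0,"wy": 0,"wz": 0,"claw": 0}])

```text
clock: 22.35
tool_pos: [0.5082, -0.1312, 0.1597]
eef_rot: [-0.075, 0.971, 0.019, 0.225]
contact_force: [0.6, -0.9, -0.0]
opening: 0.003
finger_force: 0.0
```

Request:
step_arm(motion=[{"dx": 0.09,"dy": 0.4,"dz": 0.1,"wx": 0,"wy": 0,"wz": 0,"claw": 0},{"dx": 0.166,"dy": 0.725,"dz": 0.197,"wx": 0,"wy": 0,"wz": 0,"claw": 0},{"dx": 0.166,"dy": 0.725,"dz": 0.197,"wx": 0,"wy": 0,"wz": 0,"claw": 0}])

```text
clock: 22.65
tool_pos: [0.4946, -0.0749, 0.1377]
eef_rot: [-0.075, 0.972, 0.019, 0.223]
contact_force: [-0.1, -0.7, 0.5]
opening: 0.008
finger_force: 0.0
```

```bash
cat > pu.py <<'E'
from st import *
from kin import tgt,H
rt=tool(8.55,64)*H
for x,y,zz in ((-.15,-.064,.092),(-.136,-.064,.092)):
    pt=np.r_[w([x,y]),zz]; print(share(p,r,pt,rt).round(3)); p,r=pt,rt
E
python3 pu.py
```

```text
t 22.65 tcp [ 0.4946 -0.0749  0.1377] graspB [-0.1735 -0.0612] 0.1548 psi -171.13 al 64.11
q [ 0.14  0.71  0.01  2.44  3.46  0.46 -1.59] F_brewer [-0.2 -0.7  0.5] M [-0.01  0.26  0.  ] open 0.008003238560486552 0.0
[ 0.079 -0.039  0.597  0.002 -0.001  0.001]
[-0.157  0.     0.077  0.     0.     0.   ]
```

Request:
step_arm(motion=[{"dx": 0.04,"dy": -0.045,"dz": 0.35,"wx": 0,"wy": 0,"wz": 0,"claw": 0},{"dx": 0.079,"dy": -0.045,"dz": 0.597,"wx": 0,"wy": 0,"wz": 0,"claw": 0},{"dx": 0.079,"dy": -0.045,"dz": 0.597,"wx": 0,"wy": 0,"wz": 0,"claw": 0},{"dx": 0.0,"dy": -0.045,"dz": 0.635,"wx": 0,"wy": 0,"wz": 0,"claw": 0},{"dx": 0.0,"dy": -0.045,"dz": 0.635,"wx": 0,"wy": 0,"wz": 0,"claw": 0}])

```text
clock: 23.15
tool_pos: [0.5198, -0.0786, 0.0947]
eef_rot: [-0.072, 0.971, 0.017, 0.226]
contact_force: [-1.4, 0.1, 0.7]
opening: 0.007
finger_force: 0.0
```

Request:
step_arm(motion=[{"dx": -0.0224,"dy": 0,"dz": 0.011,"wx": 0,"wy": 0,"wz": 0,"claw": 0},{"dx": -0.0448,"dy": 0,"dz": 0.022,"wx": 0,"wy": 0,"wz": 0,"claw": 0},{"dx": -0.0672,"dy": 0,"dz": 0.033,"wx": 0,"wy": 0,"wz": 0,"claw": 0}])

```text
clock: 23.45
tool_pos: [0.5246, -0.077, 0.0941]
eef_rot: [-0.073, 0.971, 0.017, 0.225]
contact_force: [-0.6, 0.0, 1.1]
opening: 0.006
finger_force: 0.0
```

```bash
python3 st.py
```

```text
t 23.45 tcp [ 0.5246 -0.077   0.0941] graspB [-0.1442 -0.0677] 0.1112 psi -171.42 al 63.91
q [ 0.12  0.82  0.02  2.38  3.43  0.52 -1.57] F_brewer [-0.6  0.1  1.1] M [-0.03  0.3  -0.01] open 0.005713993821351547 0.0
```

Request:
step_arm(motion=[{"dx": -0.0224,"dy": 0,"dz": 0.011,"wx": 0,"wy": 0,"wz": 0,"claw": 0},{"dx": -0.0336,"dy": 0,"dz": 0.0165,"wx": 0,"wy": 0,"wz": 0,"claw": 0},{"dx": -0.0336,"dy": 0,"dz": 0.0165,"wx": 0,"wy": 0,"wz": 0,"claw": 0}])

```text
clock: 23.75
tool_pos: [0.5275, -0.0764, 0.0936]
eef_rot: [-0.073, 0.972, 0.017, 0.225]
contact_force: [0.5, -0.9, 0.7]
opening: 0.003
finger_force: 0.0
```

```bash
python3 st.py
```

```text
t 23.75 tcp [ 0.5275 -0.0764  0.0936] graspB [-0.1413 -0.0675] 0.1107 psi -171.41 al 63.94
q [ 0.12  0.82  0.02  2.37  3.43  0.51 -1.58] F_brewer [ 0.4 -1.   0.7] M [-0.06  0.23  0.04] open 0.0031418294130950695 0.0
```

Request:
step_arm(motion=[{"dx": -0.0112,"dy": 0,"dz": 0.0055,"wx": 0,"wy": 0,"wz": 0,"claw": 0},{"dx": -0.0224,"dy": 0,"dz": 0.011,"wx": 0,"wy": 0,"wz": 0,"claw": 0},{"dx": -0.0336,"dy": 0,"dz": 0.0165,"wx": 0,"wy": 0,"wz": 0,"claw": 0}])

```text
clock: 24.05
tool_pos: [0.5299, -0.0761, 0.0934]
eef_rot: [-0.073, 0.972, 0.017, 0.224]
contact_force: [-1.7, -0.3, -0.6]
opening: 0.002
finger_force: 0.8
```

Request:
step_arm(motion=[{"dx": -0.0112,"dy": 0,"dz": 0.0055,"wx": 0,"wy": 0,"wz": 0,"claw": 0},{"dx": -0.0224,"dy": 0,"dz": 0.011,"wx": 0,"wy": 0,"wz": 0,"claw": 0}])

```text
clock: 24.25
tool_pos: [0.5306, -0.0761, 0.0931]
eef_rot: [-0.072, 0.972, 0.017, 0.223]
contact_force: [-5.4, -0.5, 2.5]
opening: 0.01
finger_force: 3.2
```

```bash
python3 st.py
```

```text
t 24.25 tcp [ 0.5306 -0.0761  0.0931] graspB [-0.1381 -0.0677] 0.1102 psi -171.46 al 64.16
q [ 0.12  0.82  0.02  2.36  3.43  0.49 -1.58] F_brewer [-5.4  0.3  2.5] M [-0.19  0.99 -0.02] open 0.009744067924755098 3.2095302315428853
```

Request:
step_arm(motion=[{"dx": -0.0112,"dy": 0,"dz": 0.0055,"wx": 0,"wy": 0,"wz": 0,"claw": 0},{"dx": -0.0224,"dy": 0,"dz": 0.011,"wx": 0,"wy": 0,"wz": 0,"claw": 0}])

```text
clock: 24.45
tool_pos: [0.5309, -0.0762, 0.0928]
eef_rot: [-0.072, 0.972, 0.017, 0.222]
contact_force: [-9.8, -1.4, 7.5]
opening: 0.005
finger_force: 5.1
```

```bash
python3 st.py
```

```text
t 24.45 tcp [ 0.5309 -0.0762  0.0928] graspB [-0.1378 -0.0678] 0.1099 psi -171.49 al 64.33
q [ 0.12  0.82  0.02  2.35  3.43  0.48 -1.58] F_brewer [-9.9  0.1  7.5] M [-0.21  1.35  0.01] open 0.004769314831746077 5.1375852164346725
```

Request:
step_arm(motion=[{"dx": -0.015,"dy": 0,"dz": -0.003,"wx": 0,"wy": 0,"wz": 0,"claw": 0},{"dx": -0.03,"dy": 0,"dz": 0.0,"wx": 0,"wy": 0,"wz": 0,"claw": 0},{"dx": -0.03,"dy": 0,"dz": 0.0,"wx": 0,"wy": 0,"wz": 0,"claw": 0}])

```text
clock: 24.75
tool_pos: [0.531, -0.0761, 0.0931]
eef_rot: [-0.072, 0.973, 0.017, 0.219]
contact_force: [-10.8, -2.4, 4.1]
opening: 0.008
finger_force: 5.5
```

```bash
python3 st.py
```

```text
t 24.75 tcp [ 0.531  -0.0761  0.0931] graspB [-0.1376 -0.0677] 0.1102 psi -171.52 al 64.58
q [ 0.12  0.82  0.02  2.35  3.43  0.47 -1.58] F_brewer [-11.1  -0.7   4.1] M [-0.33  1.82  0.04] open 0.008432545192535213 5.472967046080157
```

Request:
step_arm(motion=[{"dx": -0.0123,"dy": 0,"dz": 0.003,"wx": 0,"wy": 0,"wz": 0,"claw": 0},{"dx": -0.0123,"dy": 0,"dz": 0.003,"wx": 0,"wy": 0,"wz": 0,"claw": 0}])

```text
clock: 24.95
tool_pos: [0.5311, -0.0761, 0.0931]
eef_rot: [-0.072, 0.973, 0.017, 0.219]
contact_force: [-11.7, -1.4, 5.0]
opening: 0.003
finger_force: 6.3
```

```bash
python3 st.py
```

```text
t 24.95 tcp [ 0.5311 -0.0761  0.0931] graspB [-0.1375 -0.0677] 0.1103 psi -171.54 al 64.68
q [ 0.12  0.82  0.02  2.35  3.43  0.47 -1.59] F_brewer [-11.8   0.4   5. ] M [-0.28  2.05  0.06] open 0.0034837599213928213 6.286434119101614
```

Solid against the wall even with a free push. Now I'll back away and press the switch.

Request:
step_arm(motion=[{"dx": 0.14,"dy": 0,"dz": -0.068,"wx": 0,"wy": 0,"wz": 0,"claw": 0},{"dx": 0.3,"dy": 0,"dz": -0.146,"wx": 0,"wy": 0,"wz": 0,"claw": 0},{"dx": 0.2,"dy": 0,"dz": -0.7,"wx": 0,"wy": 0,"wz": 0,"claw": 0},{"dx": 0.2,"dy": 0,"dz": -0.7,"wx": 0,"wy": 0,"wz": 0,"claw": 0},{"dx": 0.2,"dy": 0,"dz": -0.7,"wx": 0,"wy": 0,"wz": 0,"claw": 0}])

```text
clock: 25.45
tool_pos: [0.5002, -0.0809, 0.1392]
eef_rot: [-0.073, 0.971, 0.017, 0.227]
contact_force: [0.4, 0.4, 0.0]
opening: 0.004
finger_force: 0.0
```

```bash
cat > sw2.py <<'E'
from st import *
from kin import H,ik
rt=tool(8.55,53)*H; q=np.array(s["q"])
for zz,(x,y) in ((.155,(-.155,-.137)),(.15,(-.15,-.202)),(.1,(-.105,-.202)),(.08,(-.083,-.202)),(.0695,(-.083,-.202))):
    pt=np.r_[w([x,y]),zz]; q,e,a=ik(pt,rt,q); print(share(p,r,pt,rt).round(3),round(e,4),q[3].round(2)); p,r=pt,rt
E
python3 sw2.py
```

```text
t 25.45 tcp [ 0.5002 -0.0809  0.1392] graspB [-0.169  -0.0679] 0.1562 psi -171.42 al 63.74
q [ 0.15  0.7   0.01  2.42  3.47  0.45 -1.59] F_brewer [0.4 0.4 0. ] M [-0.    0.21  0.02] open 0.0041564463914349125 0.0
[-0.15  -0.863 -0.147  0.    -0.06   0.   ] 0.0 2.44
[-0.012 -0.813  0.088  0.     0.     0.   ] 0.0 2.3
[-0.073 -0.     0.838  0.     0.     0.   ] 0.0 2.22
[-0.069  0.     0.365  0.     0.     0.   ] 0.0 2.17
[0.079 0.    0.105 0.    0.    0.   ] 0.0 2.17
```

Request:
step_arm(motion=[{"dx": -0.05,"dy": -0.3,"dz": -0.05,"wx": 0,"wy": -0.02,"wz": 0,"claw": 0},{"dx": -0.1,"dy": -0.6,"dz": -0.1,"wx": 0,"wy": -0.04,"wz": 0,"claw": 0},{"dx": -0.15,"dy": -0.863,"dz": -0.147,"wx": 0,"wy": -0.06,"wz": 0,"claw": 0},{"dx": -0.15,"dy": -0.863,"dz": -0.147,"wx": 0,"wy": -0.06,"wz": 0,"claw": 0}])

```text
clock: 25.85
tool_pos: [0.5146, -0.1522, 0.153]
eef_rot: [-0.068, 0.946, 0.023, 0.315]
contact_force: [-0.4, 0.6, -0.6]
opening: 0.005
finger_force: 0.0
```

Request:
step_arm(motion=[{"dx": -0.006,"dy": -0.4,"dz": 0.04,"wx": 0,"wy": 0,"wz": 0,"claw": 0},{"dx": -0.012,"dy": -0.813,"dz": 0.088,"wx": 0,"wy": 0,"wz": 0,"claw": 0},{"dx": -0.012,"dy": -0.813,"dz": 0.088,"wx": 0,"wy": 0,"wz": 0,"claw": 0}])

```text
clock: 26.15
tool_pos: [0.5313, -0.2167, 0.1487]
eef_rot: [-0.069, 0.946, 0.022, 0.316]
contact_force: [-0.9, 0.3, 0.3]
opening: 0.004
finger_force: 0.0
```

Request:
step_arm(motion=[{"dx": -0.036,"dy": 0,"dz": 0.4,"wx": 0,"wy": 0,"wz": 0,"claw": 0},{"dx": -0.073,"dy": 0,"dz": 0.838,"wx": 0,"wy": 0,"wz": 0,"claw": 0},{"dx": -0.073,"dy": 0,"dz": 0.838,"wx": 0,"wy": 0,"wz": 0,"claw": 0},{"dx": -0.073,"dy": 0,"dz": 0.838,"wx": 0,"wy": 0,"wz": 0,"claw": 0}])

```text
clock: 26.55
tool_pos: [0.5736, -0.2031, 0.0979]
eef_rot: [-0.072, 0.946, 0.025, 0.314]
contact_force: [-0.4, -0.0, -0.4]
opening: 0.01
finger_force: 0.0
```

```bash
sed -i 's/((.155,(-.155,-.137)),(.15,(-.15,-.202)),(.1,(-.105,-.202)),/(/' sw2.py; python3 sw2.py
```

```text
t 26.55 tcp [ 0.5736 -0.2031  0.0979] graspB [-0.1176 -0.1997] 0.1131 psi -171.27 al 53.24
q [ 0.48  0.88 -0.05  2.23  3.73  0.6  -1.55] F_brewer [-0.4  0.  -0.4] M [0.02 0.44 0.05] open 0.010182910227394752 0.0
[-0.098 -0.031  0.353  0.001 -0.001  0.   ] 0.0 2.17
[0.079 0.    0.105 0.    0.    0.   ] 0.0 2.17
```

Request:
step_arm(motion=[{"dx": -0.1,"dy": -0.03,"dz": 0.18,"wx": 0,"wy": 0,"wz": 0,"claw": 0},{"dx": -0.098,"dy": -0.03,"dz": 0.353,"wx": 0,"wy": 0,"wz": 0,"claw": 0},{"dx": -0.098,"dy": -0.03,"dz": 0.353,"wx": 0,"wy": 0,"wz": 0,"claw": 0}])

```text
clock: 26.85
tool_pos: [0.5973, -0.2031, 0.0803]
eef_rot: [-0.071, 0.946, 0.025, 0.315]
contact_force: [-0.3, 0.2, -0.6]
opening: 0.004
finger_force: 0.0
```

```bash
python3 st.py
```

```text
t 26.85 tcp [ 0.5973 -0.2031  0.0803] graspB [-0.0941 -0.2032] 0.0955 psi -171.35 al 53.15
q [ 0.45  0.92 -0.05  2.17  3.71  0.58 -1.56] F_brewer [-0.3  0.2 -0.6] M [0.01 0.41 0.02] open 0.0037038163474742217 0.0
```

Request:
step_arm(motion=[{"dx": 0.02,"dy": 0,"dz": 0.026,"wx": 0,"wy": 0,"wz": 0,"claw": 0},{"dx": 0.038,"dy": 0,"dz": 0.05,"wx": 0,"wy": 0,"wz": 0,"claw": 0},{"dx": 0.053,"dy": 0,"dz": 0.07,"wx": 0,"wy": 0,"wz": 0,"claw": 0},{"dx": 0.053,"dy": 0,"dz": 0.07,"wx": 0,"wy": 0,"wz": 0,"claw": 0}])

```text
clock: 27.25
tool_pos: [0.5945, -0.2043, 0.0728]
eef_rot: [-0.07, 0.947, 0.024, 0.313]
contact_force: [-4.7, -0.3, 2.1]
opening: 0.004
finger_force: 2.1
```

```bash
python3 st.py
```

```text
t 27.25 tcp [ 0.5945 -0.2043  0.0728] graspB [-0.097 -0.204] 0.088 psi -171.48 al 53.41
q [ 0.45  0.94 -0.04  2.18  3.7   0.6  -1.55] F_brewer [-4.7  0.4  2.1] M [0.02 0.98 0.11] open 0.003652832700626508 2.0803387742489576
```

Request:
step_arm(motion=[{"dx": -0.045,"dy": 0,"dz": -0.06,"wx": 0,"wy": 0,"wz": 0,"claw": 0},{"dx": -0.06,"dy": 0,"dz": -0.08,"wx": 0,"wy": 0,"wz": 0,"claw": 0},{"dx": -0.14,"dy": 0,"dz": -0.02,"wx": 0,"wy": 0,"wz": 0,"claw": 0},{"dx": -0.14,"dy": 0,"dz": -0.02,"wx": 0,"wy": 0,"wz": 0,"claw": 0},{"dx": -0.118,"dy": 0,"dz": 0.01,"wx": 0,"wy": 0,"wz": 0,"claw": 0},{"dx": -0.095,"dy": 0,"dz": 0.04,"wx": 0,"wy": 0,"wz": 0,"claw": 0},{"dx": -0.08,"dy": 0,"dz": 0.06,"wx": 0,"wy": 0,"wz": 0,"claw": 0},{"dx": -0.08,"dy": 0,"dz": 0.06,"wx": 0,"wy": 0,"wz": 0,"claw": 0}])

```text
clock: 28.05
tool_pos: [0.6045, -0.2028, 0.0733]
eef_rot: [-0.071, 0.946, 0.024, 0.315]
contact_force: [-1.5, 0.0, 2.4]
opening: 0.004
finger_force: 1.2
```

```bash
python3 st.py
```

```text
t 28.05 tcp [ 0.6045 -0.2028  0.0733] graspB [-0.087 -0.204] 0.0885 psi -171.43 al 53.19
q [ 0.45  0.94 -0.05  2.16  3.7   0.58 -1.56] F_brewer [-1.5  0.3  2.4] M [-0.01  0.35 -0.  ] open 0.0037436459643600257 1.2152524245902896
```

Request:
step_arm(motion=[{"dx": 0.0075,"dy": 0,"dz": 0.01,"wx": 0,"wy": 0,"wz": 0,"claw": 0},{"dx": 0.015,"dy": 0,"dz": 0.02,"wx": 0,"wy": 0,"wz": 0,"claw": 0},{"dx": 0.0225,"dy": 0,"dz": 0.03,"wx": 0,"wy": 0,"wz": 0,"claw": 0},{"dx": 0.0225,"dy": 0,"dz": 0.03,"wx": 0,"wy": 0,"wz": 0,"claw": 0}])

```text
clock: 28.45
tool_pos: [0.6047, -0.2028, 0.0726]
eef_rot: [-0.071, 0.946, 0.024, 0.316]
contact_force: [-7.6, 0.9, 17.7]
opening: 0.004
finger_force: 9.5
```

```bash
python3 st.py
```

```text
t 28.45 tcp [ 0.6047 -0.2028  0.0726] graspB [-0.0868 -0.204 ] 0.0878 psi -171.42 al 53.0
q [ 0.45  0.94 -0.04  2.16  3.7   0.59 -1.56] F_brewer [-7.4  2.  17.7] M [ 0.4  -0.19  0.23] open 0.004347230812630077 9.53259514644742
```

Request:
step_arm(motion=[{"dx": -0.05,"dy": 0,"dz": -0.07,"wx": 0,"wy": 0,"wz": 0,"claw": 0},{"dx": -0.1,"dy": 0,"dz": -0.3,"wx": 0,"wy": 0,"wz": 0,"claw": 0},{"dx": -0.1,"dy": 0,"dz": -0.8,"wx": 0,"wy": 0,"wz": 0,"claw": 0},{"dx": -0.1,"dy": 0,"dz": -0.98,"wx": 0,"wy": 0,"wz": 0,"claw": 0},{"dx": -0.1,"dy": 0,"dz": -0.98,"wx": 0,"wy": 0,"wz": 0,"claw": 0}])

```text
clock: 28.95
tool_pos: [0.5641, -0.2099, 0.1394]
eef_rot: [-0.07, 0.946, 0.023, 0.316]
contact_force: [0.5, 0.5, 0.2]
opening: 0.002
finger_force: 0.0
```

Request:
step_arm(motion=[{"dx": -0.4,"dy": -0.5,"dz": -0.4,"wx": 0,"wy": 0,"wz": 0,"claw": 0},{"dx": -0.8,"dy": -0.95,"dz": -0.9,"wx": 0,"wy": 0,"wz": 0,"claw": 0},{"dx": -0.8,"dy": -0.95,"dz": -0.9,"wx": 0,"wy": 0,"wz": 0,"claw": 0},{"dx": -0.8,"dy": -0.95,"dz": -0.9,"wx": 0,"wy": 0,"wz": 0,"claw": 0}])

```text
clock: 29.35
tool_pos: [0.5843, -0.282, 0.2312]
eef_rot: [-0.066, 0.943, 0.018, 0.326]
contact_force: [0.5, -0.1, -0.1]
opening: 0.006
finger_force: 0.0
```

```bash
python3 st.py
python3 - <<'E'
from h import *
L=[]
for n,(y,x) in (("top",(215,300)),("scene",(215,310))):
    p,d=viewer.snapshot(n); np.savez(n+"8.npz",p=p,d=d)
    L.append(cv2.resize(np.ascontiguousarray(p[y:y+80,x:x+100,::-1]),None,fx=4,fy=4,interpolation=cv2.INTER_CUBIC))
    for t in ("0","8"):
        z=np.load(n+t+".npz"); P=cloud(n,z["d"]); b=(P[...,:2]-O)@R2; h=P[...,2]
        with np.errstate(invalid='ignore'):
          for lo in np.arange(-.105,-.05,.008):
            m=(abs(b[...,1]+.2)<.009)&(b[...,0]>lo)&(b[...,0]<lo+.008)
            if m.sum(): print(n,t,round(lo+.004,3),m.sum(),np.median(h[m]).round(4))
cv2.imwrite("pics/both8.png",np.hstack(L))
E
```

```text
t 29.35 tcp [ 0.5843 -0.282   0.2312] graspB [-0.119 -0.279] 0.2462 psi -172.21 al 51.93
q [ 0.95  0.7  -0.6   2.02  4.14  0.05 -1.87] F_brewer [ 0.5 -0.1 -0.1] M [-0.08  0.47  0.01] open 0.00585575784134868 0.0
top 0 -0.101 22 0.0529
top 0 -0.093 29 0.0606
top 0 -0.085 24 0.0696
top 0 -0.077 20 0.0677
top 0 -0.069 17 0.068
top 0 -0.061 20 0.0663
top 0 -0.053 82 0.6519
top 8 -0.101 21 0.0538
top 8 -0.093 26 0.0631
top 8 -0.085 20 0.0647
top 8 -0.077 22 0.0676
top 8 -0.069 22 0.0701
top 8 -0.061 23 0.0717
top 8 -0.053 78 0.6501
scene 0 -0.101 14 0.0542
scene 0 -0.093 16 0.0649
scene 0 -0.085 7 0.066
scene 0 -0.077 7 0.0667
scene 0 -0.069 10 0.0615
scene 0 -0.061 65 0.7123
scene 0 -0.053 370 0.7457
scene 8 -0.101 15 0.0535
scene 8 -0.093 13 0.0612
scene 8 -0.085 7 0.0625
scene 8 -0.077 11 0.0613
scene 8 -0.069 14 0.0675
scene 8 -0.061 54 0.7294
scene 8 -0.053 383 0.7434
```

View pics/both8.png

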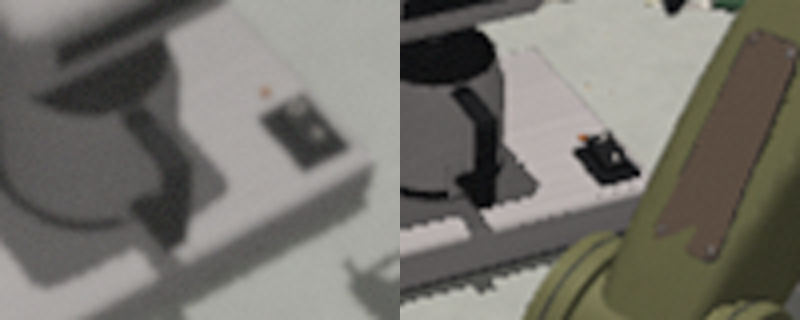

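The rocker's front end is now down: in the depth data it rises from 65 mm at the front to 72 mm at the rear, the reverse of the start. The jug stands home and the arm is clear. I'll hand it in.

```bash
python3 -c "
from plant import workorder
print(workorder.finish_job())"
```

```text
the job is handed in; nothing more can be done
None
```

I handed the job in at about 29 s: the jug is home against the guide with its handle to the front, the rocker is pressed on, and the arm is clear. The hand-in returned no verdict, and the jug sensor and switch values can't be read directly, so this rests on contact forces and camera depth.

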